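# Pin a driftwood display piece into its sloping spring clamp

### The arm

A 6-joint arm with a two-finger parallel gripper is mounted at the origin on the work surface. World frame = base frame: x ahead of the robot, y to its left, z up, the work surface at z = 0. Lengths are in m, angles in degrees, forces in N, time in s.
With the tool pointing down it reaches from about 0.35 to 0.875 m from the base axis. Payload 4.2 kg.
Tool frame: the origin (TCP) lies between the finger pads; the fingertips stand 8 mm ahead of it and the grasp point (between the pads) lies 11 mm behind it; x points along the fingers, y is the direction in which the jaws open and shut, and the axes are right-handed (so a half turn about x gives the same grasp; the last joint's range is limited). The gripper opens to 87 mm and grips with 3 to 60 N. Pads are 19 mm wide; open, the fingers measure 117 mm over their backs; the gripper's body (75 mm by 190 mm) begins 51 mm behind the grasp point.
Start: joints at [-54.626, 22.042, 0.453, 0, -68.411, -14.817], TCP at [0.219, -0.585, 0.202] pointing down, gripper open.
Joint ranges: [-179.83, 179.83], [-69.29, 118.12], [-61.27, 80.66], [-181.25, 117.63], [-171.15, -9.14], [-177.46, 177.46]. Speed limits (degrees/s): [159.86, 159.86, 180, 180, 180, 180].

### API

Orientations are given as a 3x3 rotation matrix whose columns are the frame's x, y, z axes.
In Python, from station import r gives the robot as it stands. The module is installed in compiled form; this text tells all that it offers.
- The arm moves only by the tool move_arm, never from a script. Its argument "increments" is one flat list of numbers, 7 for each row, row after row: the turn, a rotation vector about the tool's x, y, z in degrees, then the shift along the tool's x, y, z in m, then the finger opening in m, from 0 to 0.087. A call has 1 to 12 rows; each row is the pose to reach, as a shift and turn from the pose commanded when the call began, along the tool's axes at that moment; what a row does not reach only later rows make up. A row lasts 1/12 s, in which the tool goes at most 41.7 mm and 7.16 degrees, less where a joint would pass 70% of its speed; a pose out of reach is approached as far as the arm can. A call with a gripper value outside its range is refused whole. The fingers move at their own pace and stop on an object; the grip force is fixed at half the most. Time passes only in rows, so rows that repeat a pose let the fingers close. It gives the time, the measured TCP pose, the force and the opening at its end, in the units of the state.
- r.sense(): the state, without advancing time (a new reading comes with each control period).
- r.capture(name): name is "scene" or "side" or "wrist"; returns the picture (420x560x3 uint8, red, green, blue); there is no depth.
- r.calibration(name): a dict with "fx", "fy", "cx", "cy" (pixels), "rvec" (rotation vector, rad) and "tvec" (3), from world to camera coordinates, as OpenCV has them; the wrist camera has in their place "tool_from_camera" (4x4, takes a point from camera to tool coordinates, whose origin is the TCP and whose axes are the tool frame's). Camera axes: x right, y down, z forward; pixel columns grow to the right and rows downward; lengths in m; the calibration is good to about 2 mm. A picture is of the moment at which its call begins: read the wrist's pose just before it. calibration takes no time and is no camera call.
- r.finish_job(): hands the job in, once; it reports no verdict.
The state is a dict: "time_s": time; "joints": joint angles; "joint_velocities": joint speeds; "effort": joint torques, N m; "tcp_pos": TCP position; "ee_rot": TCP orientation; "wrist_force": force on the tool from outside, world axes, zero at the start; "moment": the same for the moment, N m; "gripper_width": opening from 0.0 (shut) to 1.0 (fully open).
Only numpy, scipy, OpenCV 4.12 (cv2) and the standard library are available. Lean on these libraries where they do the work, as an engineer would, in place of code of your own. Each camera call takes 0.05 s, during which the arm holds its last target.

### The job

Mount the driftwood piece on the sloping display stand: slide its drilled metal tongue between the two yellow jaws, nose first with the driftwood up, pushing the sprung upper jaw open, until its hole lines up with the holes in the jaws. Then take the red-headed pin from the wooden block and thread it from above through the upper jaw, the tongue and the lower jaw until its collar sits on the upper jaw, and let go. Do not knock over or shove away the tin, the pot or the jar.

Things in the scene. Friction and masses are not known exactly. Their poses are not given: they have to be found in the camera images.
- stand: Display stand, fixed to the table: dark base plate 170 x 120 x 14 mm, dark column, and on top a clamp of two yellow jaws whose mouth faces -x (roughly the robot). Origin on the table under clamp_hole. A dark back block behind the jaws rises 26 mm above the lower jaw's face (its two posts 40 mm); its front face, 20.5 mm past the hole, stops the tongue's nose when the holes are in line.
- clamp_hole (a point): Centre of the 16 mm hole in the fixed lower jaw, on its upper face, 160 mm above the table. Frame leaning 30 deg: z up along the common hole axis, leaning 30 deg towards the mouth; x into the mouth, rising 30 deg; y level. Lower jaw 8 mm thick, 50 wide, flat from x -58 to +20 mm, then a lip bent down to x -73.
- jaw (a joint): Sprung upper jaw (8 mm thick, 46 wide, x -26 to +20 mm, 16 mm hole in line), slides along clamp z, m: 0 at rest (8 mm gap), 0.004 with the tongue in, at most 0.012. Its 26 mm front lip is bent up 24 deg (to x -50, mouth 18 mm high there). Presses with 2 N at rest, 3.5 N with the tongue in: that holds the tongue when let go. Sliding it in takes about 5 N if carried 3 mm clear of the lower jaw.
- wood_hole (a point): Driftwood piece, 0.15-0.31 kg: metal tongue 12 mm thick, 42 wide, 125 long, flat on the table at the start, a brown stem standing on it. Point: centre of the tongue's 16 mm through-hole, on the underside. x to the nose (20 mm ahead of the hole), z up through the tongue. Tongue ends at x -105 mm; thin branches behind the stem at x -88 to -146 mm, up to 62 mm high.
- wood_stem (a point): Grip point in the squared brown stem: 75 mm behind the hole (x -75 mm), on the centre line, 54 mm above the tongue's underside. Stem 24 mm along x, 26 mm along y, from 12 to 76 mm above the underside; grip it across y. Same axes as wood_hole.
- pin_head (a point): Grip point of the pin (0.07 kg), on its axis in the red square head (20 x 20 mm, from 4 to 42 mm above the collar's underside), 30 mm above the collar's underside and 80 mm above the tip. z along the pin towards the head; x, y square to the head's flats. At the start it stands upright in the wooden block's hole, collar resting on the block.
- pin_tip (a point): Lower end of the pin: steel shaft 11 mm thick, 50 mm long below the collar (26 mm across, 4 mm thick), the last 10 mm tapering to 5 mm. Same axes as pin_head. Fully home, the tip is 30 mm below the lower jaw's upper face.
- caddy: Fixed wooden block holding the pin, 60 x 60 x 58 mm with a 16 mm hole in the middle; origin under its centre. It and the tin may change places.
- tin: Bystander: short tin, 68 mm across, 55 mm high, loose; origin under its centre.
- pot: Bystander: open terracotta pot, 90 mm across, 70 mm high, loose; origin under its centre.
- jar: Bystander: amber jar with a green cap, 64 mm across, 100 mm high, loose; origin under its centre.

How it is judged (in metres and radians):
On the way, in this order (a step that is already met when the one before it is completed fails the run):
1. the tongue is between the jaws, which it spreads, its hole in line with theirs (x of wood_hole in the frame of clamp_hole between -0.006 and 0.006 m and y of wood_hole in the frame of clamp_hole between -0.006 and 0.006 m and z of wood_hole in the frame of clamp_hole between -0.004 and 0.006 m and angle between the z axis of wood_hole and the z axis of clamp_hole, either way round below 0.1 rad and angle between the x axis of wood_hole and the x axis of clamp_hole, either way round below 0.3 rad and distance between wood_stem and clamp_hole below 0.115 m and x of wood_stem in the frame of clamp_hole below -0.05 m and z of wood_stem in the frame of clamp_hole above 0.02 m and value of joint jaw above 0.0025 m), for 0.2 s.
2. the pin has passed through the upper jaw, the tongue and the lower jaw (all of step 1 and z of pin_tip in the frame of clamp_hole between -0.05 and -0.012 m and x of pin_tip in the frame of clamp_hole between -0.008 and 0.008 m and y of pin_tip in the frame of clamp_hole between -0.008 and 0.008 m and angle between the z axis of pin_tip and the z axis of clamp_hole, either way round below 0.15 rad and z of pin_head in the frame of clamp_hole above 0.02 m), for 0.1 s.
At the end, for the whole second after the job is handed in: Tongue flat between the spread jaws (0.1 rad; straight to 0.3 rad), driftwood up and outside, its hole within 6 mm of the jaws' axis; pin through all three, within 0.15 rad and 8 mm of the axis, tip 26 mm or more below the lower jaw's upper face (collar within 4 mm of home); at rest (all of step 1 and z of pin_tip in the frame of clamp_hole between -0.05 and -0.026 m and x of pin_tip in the frame of clamp_hole between -0.008 and 0.008 m and y of pin_tip in the frame of clamp_hole between -0.008 and 0.008 m and angle between the z axis of pin_tip and the z axis of clamp_hole, either way round below 0.15 rad and z of pin_head in the frame of clamp_hole above 0.02 m and linear speed of each of pin, wood below 0.02 m/s); the robot touches nothing.
It fails at once if the tin is pushed more than 30 mm or tipped over (distance of tin from where it was at the start of the episode above 0.03 m or angle between tin's own z axis and vertical above 0.35 rad).
It fails at once if the pot is pushed more than 30 mm or tipped over (distance of pot from where it was at the start of the episode above 0.03 m or angle between pot's own z axis and vertical above 0.35 rad).
It fails at once if the jar is pushed more than 30 mm or tipped over (distance of jar from where it was at the start of the episode above 0.03 m or angle between jar's own z axis and vertical above 0.35 rad).
It also fails if it takes over 59 s, if anything falls off the work surface, if the arm or the gripper's body presses on something with over 40 N, if the wrist force passes 120 N, or if a joint passes its speed limit or range.

## Working session

There is one attempt and no reset: what is moved stays moved. The work goes in short steps, Python scripts to look and compute and a tool call to move; the robot and the scene stay as the last step left them, time stands still between calls to the robot, and variables do not carry over. Pictures are saved under pics/ and viewed, and the job is handed in when it is done.

Besides the shell and the picture viewer there is one more tool, called by a JSON object that holds its "method" and its "body", one argument or row to a line. move_arm: Moves the arm, as the interface text tells. Its arguments: {"type":"object","properties":{"increments":{"type":"array","items":{"type":"number"}}},"required":["increments"]}

```bash
mkdir -p pics; python3 - <<'E'
from station import r
import cv2
s=r.sense(); print(s)
for n in ["scene","side","wrist"]:
    im=r.capture(n); cv2.imwrite(f"pics/{n}0.png",im[:,:,::-1]); print(n,r.calibration(n))
E
```

```text
{'time_s': 0.0, 'joints': array([-5.46261767e+01,  2.20897808e+01,  3.79542436e-01, -2.87253341e-02,
       -6.84117180e+01, -1.48179136e+01]), 'joint_velocities': array([ 0.00830905,  0.08708333, -0.0169031 ,  0.05949248, -0.00070149,
        0.12634433]), 'effort': array([ 9.20502462e-04, -3.90667927e+01,  1.87405801e+01,  4.22004104e+00,
        1.08268214e-02, -1.99803740e-04]), 'tcp_pos': array([ 0.21924859, -0.58458497,  0.20126905]), 'ee_rot': array([[-8.52083114e-04, -3.50947111e-01,  9.36394895e-01],
       [ 2.00543670e-03,  9.36392752e-01,  3.50948133e-01],
       [-9.99997626e-01,  2.17691767e-03, -9.40822354e-05]]), 'wrist_force': array([ 0.3445172 , -0.63810347,  0.20361083]), 'moment': array([-0.0527736 , -0.00355059, -0.00052561]), 'gripper_width': 0.9963811328944944}
scene {'fx': 414.1930016016241, 'fy': 414.1930016016241, 'cx': 291.4969317008326, 'cy': 209.3298723497362, 'rvec': array([ 0.83580933,  2.52610033, -1.10574438]), 'tvec': array([ 0.44071085, -0.13735294,  1.13309198])}
side {'fx': 411.8267198722981, 'fy': 411.8267198722981, 'cx': 283.06806966278845, 'cy': 212.0982093856852, 'rvec': array([ 2.25164514, -0.09837129,  0.0446157 ]), 'tvec': array([-0.58867943,  0.12541606,  0.81627076])}
wrist {'fx': 333.15397865263674, 'fy': 333.15397865263674, 'cx': 272.1640063872581, 'cy': 212.2317705119772, 'tool_from_camera': array([[-2.68126503e-04, -2.88801149e-01,  9.57389066e-01,
        -1.81607769e-01],
       [ 9.99999676e-01, -8.03713171e-04,  3.76159810e-05,
         9.99911126e-04],
       [ 7.58602664e-04,  9.57388767e-01,  2.88801271e-01,
        -7.96111396e-02],
       [ 0.00000000e+00,  0.00000000e+00,  0.00000000e+00,
         1.00000000e+00]])}
```

View pics/scene0.png

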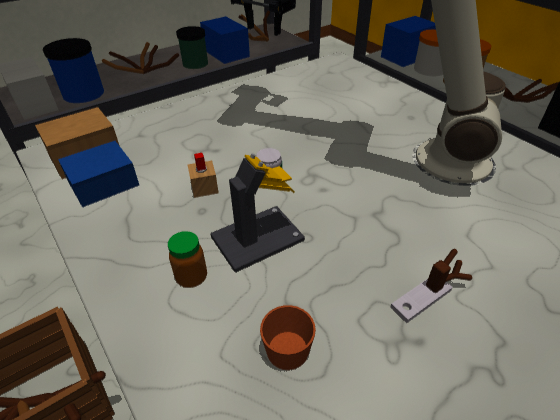

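View pics/side0.png

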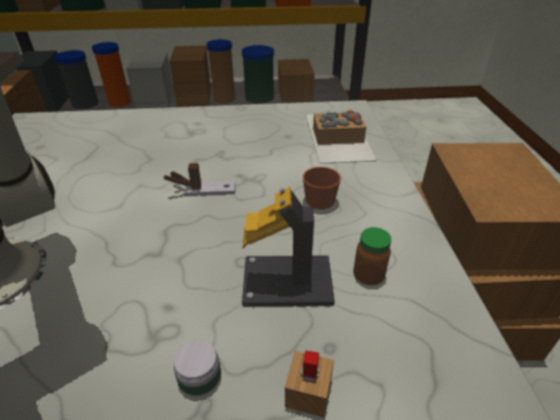

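View pics/wrist0.png

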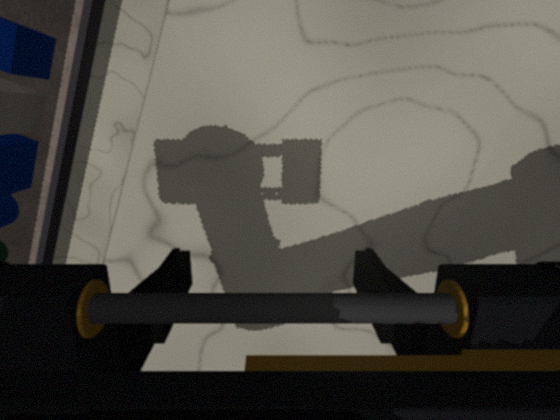

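Scene view: driftwood tongue hole near (404,305) with the stem at (438,275), clamp at (268,172), pin at (199,165). Side view: tongue hole at (227,186), clamp at (275,215), pin at (311,362).

```bash
cat > h.py <<'E'
import numpy as np, cv2
from station import r
def cam(n):
    c=r.calibration(n); K=np.array([[c['fx'],0,c['cx']],[0,c['fy'],c['cy']],[0,0,1]])
    if n=='wrist':
        s=r.sense(); T=np.eye(4);T[:3,:3]=s['ee_rot'];T[:3,3]=s['tcp_pos'];W=T@c['tool_from_camera'];W=np.linalg.inv(W)
        return K,W[:3,:3],W[:3,3]
    return K,cv2.Rodrigues(c['rvec'])[0],c['tvec']
def ray(C,u,v):
    K,R,t=C; d=R.T@np.linalg.inv(K)@np.array([u,v,1.]); return -R.T@t,d/np.linalg.norm(d)
def plane(C,u,v,z):
    o,d=ray(C,u,v); return o+d*(z-o[2])/d[2]
def tri(C1,p1,C2,p2):
    o1,d1=ray(C1,*p1);o2,d2=ray(C2,*p2)
    A=np.stack([d1,-d2],1); s=np.linalg.lstsq(A,o2-o1,rcond=None)[0]
    a=o1+s[0]*d1;b=o2+s[1]*d2; return (a+b)/2,np.linalg.norm(a-b)
def proj(C,P):
    K,R,t=C; q=K@(R@np.asarray(P)+t); return q[:2]/q[2]
def crop(im,x0,y0,w,h,f,name):
    # save with 10px ticks
    c=cv2.resize(np.ascontiguousarray(im[y0:y0+h,x0:x0+w,::-1]),None,fx=f,fy=f,interpolation=cv2.INTER_CUBIC)
    for i in range(0,w,10): cv2.line(c,(i*f,0),(i*f,6),(255,0,255),1); cv2.putText(c,str(x0+i),(i*f,16),0,.33,(255,0,255),1) if i%20==0 else 0
    for i in range(0,h,10): cv2.line(c,(0,i*f),(6,i*f),(255,0,255),1); cv2.putText(c,str(y0+i),(8,i*f+4),0,.33,(255,0,255),1) if i%20==0 else 0
    cv2.imwrite(name,c)
E
python3 - <<'E'
import sys; sys.path.insert(0,'.')
from h import *
a=cv2.imread('pics/scene0.png')[:,:,::-1]; b=cv2.imread('pics/side0.png')[:,:,::-1]
crop(a,200,140,110,135,4,'pics/c_scene_stand.png')
crop(a,380,240,100,90,6,'pics/c_scene_wood.png')
crop(b,230,180,110,130,4,'pics/c_side_stand.png')
crop(b,155,150,90,60,8,'pics/c_side_wood.png')
S,D=cam('scene'),cam('side')
print('hole',plane(S,404,305,.012),plane(D,227,186,.012))
print('pin head',tri(S,(200,155),D,(312,354)))
E
```

```text
hole [0.47323264 0.24618091 0.012     ] [0.47148165 0.24688485 0.012     ]
pin head (array([ 0.604074  , -0.28916188,  0.10021848]), np.float64(0.004154260485887542))
```

View pics/c_scene_stand.png

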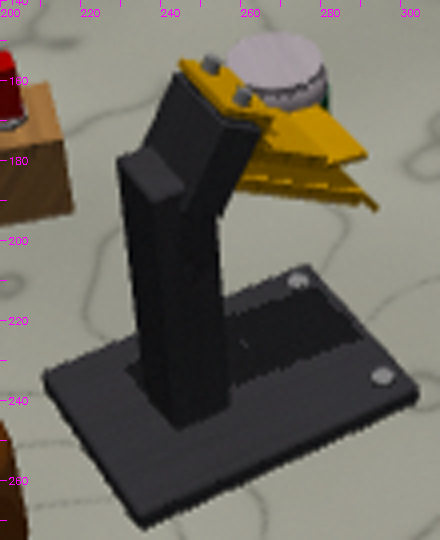

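View pics/c_side_stand.png

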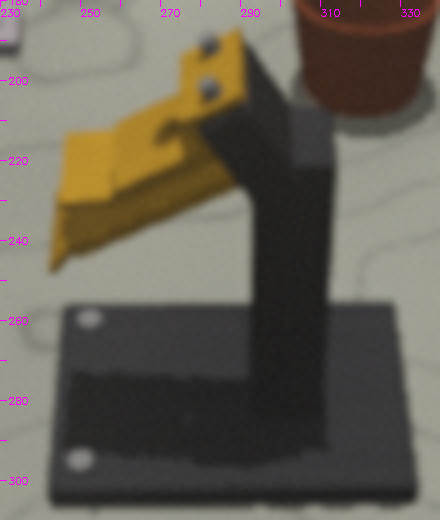

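View pics/c_scene_wood.png

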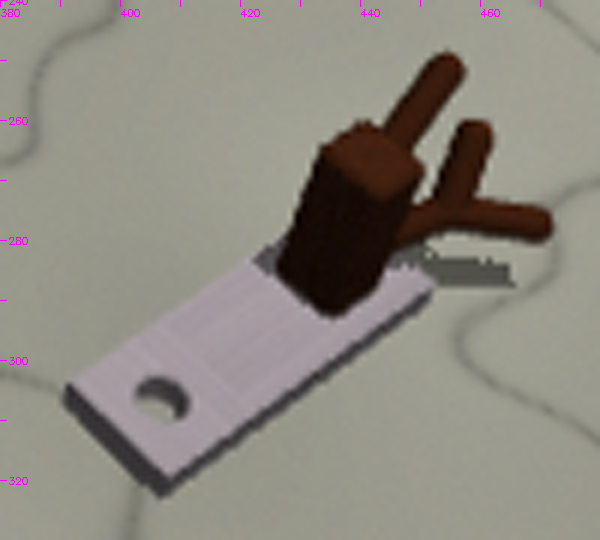

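View pics/c_side_wood.png

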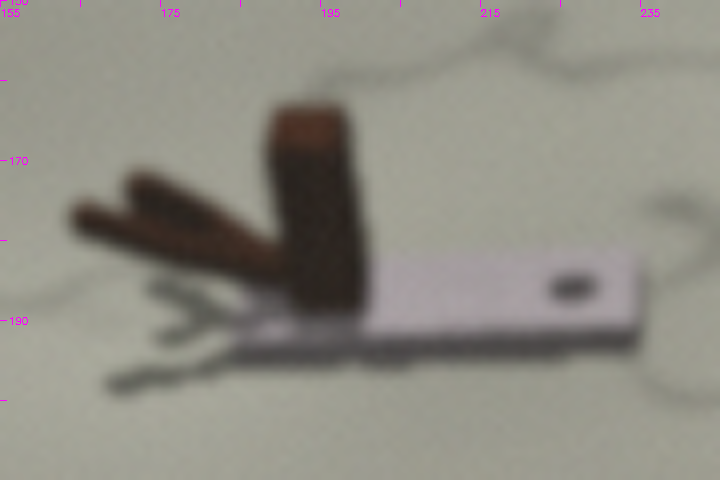

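```bash
python3 - <<'E'
import sys; sys.path.insert(0,'.')
from h import *
np.set_printoptions(precision=4,suppress=True)
S,D=cam('scene'),cam('side')
print('cams',ray(S,0,0)[0],ray(D,0,0)[0])
for n,p in dict(hole=(407,306.3),nl=(391.6,304.1),nr=(407.5,320),rr=(452,287.5),rl=(422.5,283.7)).items(): print(n,plane(S,*p,.012))
print('stemtop',plane(S,442,266.7,.076), plane(D,194,166.5,.076))
print('hole',plane(D,226.7,186,.012))
for p in [(211.2,234.5),(235.7,268.7),(304.5,237.5),(277,206.2)]: print('baseS',plane(S,*p,.014))
for p in [(246.2,255.7),(328.2,255.7),(333.7,302.5),(242.5,302)]: print('baseD',plane(D,*p,.014))
print('bolt',tri(S,(252.7,156),D,(282.2,191.5)))
print('bolt swapped',tri(S,(252.7,156),D,(282.2,202)))
print('bolt',tri(S,(260.7,164),D,(282.2,191.5)))
E
```

```text
cams [0.9117 0.476  0.6628] [ 0.5395 -0.6032  0.6113]
hole [0.4709 0.2514 0.012 ]
nl [0.4903 0.2311 0.012 ]
nr [0.4924 0.2717 0.012 ]
rr [0.3682 0.2743 0.012 ]
rl [0.407  0.2343 0.012 ]
stemtop [0.3978 0.2539 0.076 ] [0.3988 0.2436 0.076 ]
hole [0.4707 0.247  0.012 ]
baseS [ 0.674  -0.1253  0.014 ]
baseS [ 0.6805 -0.0123  0.014 ]
baseS [0.5168 0.0018 0.014 ]
baseS [ 0.5064 -0.1153  0.014 ]
baseD [ 0.5152 -0.0046  0.014 ]
baseD [ 0.6814 -0.0193  0.014 ]
baseD [ 0.671  -0.1376  0.014 ]
baseD [ 0.5065 -0.122   0.014 ]
bolt (array([ 0.5865, -0.0696,  0.2173]), np.float64(0.005707269570246704))
bolt swapped (array([ 0.5825, -0.0819,  0.207 ]), np.float64(0.0004327476182077888))
bolt (array([ 0.5846, -0.0524,  0.2065]), np.float64(0.001415683052303053))
```

The base edges give a stand yaw of about -5°, and the tongue hole is near (0.471, 0.249). Next I'll get a wrist view of the clamp and pin from above.

```bash
cat >> h.py <<'E'
from scipy.spatial.transform import Rotation as Ro
np.set_printoptions(precision=4,suppress=True)
def Rt(yaw,pitch=0):
    # tool down (pitch0), z forward along yaw; pitch tilts the fingers forward (tool x -> (sin p,0,-cos p))
    p=np.radians(pitch)
    M=np.array([[np.sin(p),0,np.cos(p)],[0,1,0],[-np.cos(p),0,np.sin(p)]])
    return Ro.from_euler('z',yaw,degrees=True).as_matrix()@M
def go(p,R):
    s=r.sense(); R0=s['ee_rot']
    t=Ro.from_matrix(R0.T@R).as_rotvec(degrees=True); d=R0.T@(np.asarray(p)-s['tcp_pos'])
    print('t=%.2f at'%s['time_s'],s['tcp_pos'],'F',s['wrist_force'],'w',s['gripper_width'])
    print('turn',t,'shift',d,'rows>=',np.ceil(max(np.linalg.norm(d)/.0417,np.linalg.norm(t)/7.16)))
E
python3 -c "
from h import *
go([.64,-.13,.33],Rt(-5))"
```

```text
t=0.15 at [ 0.2193 -0.5847  0.2015] F [ 0.7376 -0.0104 -0.4702] w 1.0015209159338279
turn [25.5489 -0.0282 -0.0926] shift [-0.1281  0.2783  0.5535] rows>= 16.0
```

{"method": "move_arm", "body": {
  "increments": [25.5,0,0,-0.128,0.278,0.553,0.087,25.5,0,0,-0.128,0.278,0.553,0.087,25.5,0,0,-0.128,0.278,0.553,0.087,25.5,0,0,-0.128,0.278,0.553,0.087,25.5,0,0,-0.128,0.278,0.553,0.087,25.5,0,0,-0.128,0.278,0.553,0.087,25.5,0,0,-0.128,0.278,0.553,0.087,25.5,0,0,-0.128,0.278,0.553,0.087,25.5,0,0,-0.128,0.278,0.553,0.087,25.5,0,0,-0.128,0.278,0.553,0.087,25.5,0,0,-0.128,0.278,0.553,0.087,25.5,0,0,-0.128,0.278,0.553,0.087]
}}

```text
time_s: 1.15
tcp_pos: [0.5479, -0.2291, 0.3025]
ee_rot: [[-0.0, 0.086, 0.996], [0.0, 0.996, -0.086], [-1.0, 0.0, -0.0]]
wrist_force: [0.8, -1.0, -0.0]
gripper_width: 0.996
```

```bash
python3 -c "
from h import *
go([.64,-.13,.33],Rt(-5))"
```

```text
t=1.15 at [ 0.5479 -0.2291  0.3025] F [ 0.8118 -1.0123 -0.0472] w 0.9962873699923648
turn [ 0.0725 -0.0138 -0.0103] shift [-0.0275  0.1066  0.0833] rows>= 4.0
```

{"method": "move_arm", "body": {
  "increments": [0,0,0,-0.0275,0.107,0.083,0.087,0,0,0,-0.0275,0.107,0.083,0.087,0,0,0,-0.0275,0.107,0.083,0.087,0,0,0,-0.0275,0.107,0.083,0.087,0,0,0,-0.0275,0.107,0.083,0.087,0,0,0,-0.0275,0.107,0.083,0.087]
}}

```text
time_s: 1.65
tcp_pos: [0.6389, -0.131, 0.3286]
ee_rot: [[-0.002, 0.085, 0.996], [0.0, 0.996, -0.085], [-1.0, -0.0, -0.002]]
wrist_force: [-0.7, -0.3, 0.1]
gripper_width: 0.996
```

```bash
python3 - <<'E'
from h import *
import pickle
s=r.sense(); C=cam('wrist'); im=r.capture('wrist'); print(s['tcp_pos'],s['joint_velocities'])
pickle.dump((C,im),open('w1.pkl','wb')); cv2.imwrite('pics/w1.png',im[:,:,::-1])
E
```

```text
[ 0.6389 -0.131   0.3286] [-1.8229 -1.268  -1.3192  0.2066 -0.0246  0.0726]
```

View pics/w1.png

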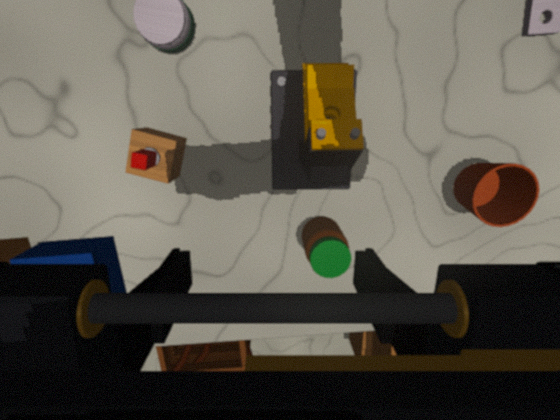

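```bash
python3 - <<'E'
from h import *
import pickle
C,im=pickle.load(open('w1.pkl','rb'))
crop(im,265,50,110,150,4,'pics/w1c.png'); crop(im,115,115,85,75,7,'pics/w1p.png')
E
```

```text
(no output)
```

View pics/w1c.png

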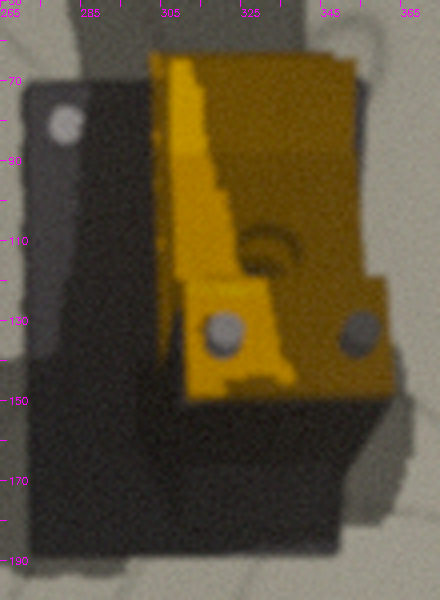

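View pics/w1p.png

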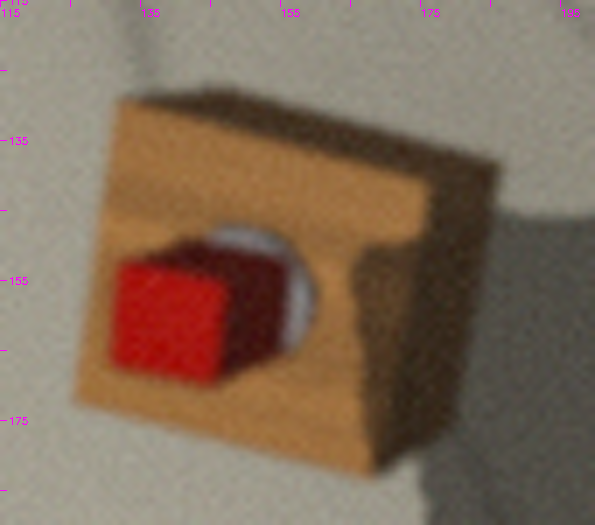

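The wrist view shows the upper-jaw hole at (332,113), the bolts at (321,133) and (355,133), the pin head top at (139,161), and the jar at (330,257).

```bash
python3 - <<'E'
from h import *
import pickle
C,im=pickle.load(open('w1.pkl','rb'))
S,D=cam('scene'),cam('side')
h=plane(C,332,113,.1739); print('upper jaw hole',h)
for yaw in(-5,):
    c,s=np.cos(np.radians(yaw)),np.sin(np.radians(yaw)); R=np.array([[c,-s,0],[s,c,0],[0,0,1]])
    ch=h+R@np.array([.008,0,0]); ch[2]=.16; print('clamp_hole',ch)
b1=tri(C,(265+56,50+83.2),S,(252.7,156));b2=tri(C,(265+90,50+83.5),S,(260.7,164));print('bolts WS',b1,b2)
b3=tri(C,(265+56,50+83.2),D,(282.2,202));b4=tri(C,(265+90,50+83.5),D,(282.2,191.5));print('bolts WD',b3,b4)
for p in [(24,85),(30,556),(338,556)]: print('base',plane(C,265+p[0]/4,50+p[1]/4,.014))
cs=[plane(C,*p,.058) for p in [(131.9,129.3),(176.4,140.7),(168.1,182.9),(125.7,172.6)]]
print('caddy',np.array(cs),np.mean(cs,0), [np.linalg.norm(cs[i]-cs[i-1]) for i in range(4)])
hs=[plane(C,115+a/7,115+b/7,.1) for a,b in [(118,262),(230,275),(218,382),(110,366)]]
print('head',np.array(hs),np.mean(hs,0),[np.linalg.norm(hs[i]-hs[i-1]) for i in range(4)])
# lip front edge of lower jaw/upper jaw
print('jar',plane(C,330,257,.1),plane(S,184,241,.1)); print('pot',plane(C,505,188,.07),plane(S,288,325,.07)); print('tin',plane(C,159,18,.055),plane(D,196,357,.055))
E
```

```text
upper jaw hole [ 0.5651 -0.0656  0.1739]
clamp_hole [ 0.573  -0.0663  0.16  ]
bolts WS (array([ 0.5815, -0.0819,  0.2068]), np.float64(0.0013240792964984145)) (array([ 0.584 , -0.0517,  0.2071]), np.float64(0.0004963050192215797))
bolts WD (array([ 0.5818, -0.0816,  0.2067]), np.float64(0.0018190596569943591)) (array([ 0.5846, -0.0511,  0.2051]), np.float64(0.0014367533585631796))
base [ 0.5052 -0.1202  0.014 ]
base [ 0.6709 -0.1323  0.014 ]
base [ 0.681  -0.0154  0.014 ]
caddy [[ 0.565  -0.3094  0.058 ]
 [ 0.5846 -0.2534  0.058 ]
 [ 0.6401 -0.2744  0.058 ]
 [ 0.621  -0.3297  0.058 ]] [ 0.6027 -0.2917  0.058 ] [np.float64(0.0595991925094145), np.float64(0.05933790021902123), np.float64(0.05939929267254267), np.float64(0.05852199813919279)]
head [[ 0.5915 -0.2978  0.1   ]
 [ 0.5954 -0.2788  0.1   ]
 [ 0.6137 -0.2845  0.1   ]
 [ 0.6093 -0.303   0.1   ]] [ 0.6025 -0.291   0.1   ] [np.float64(0.0185422966784819), np.float64(0.01941077212036239), np.float64(0.019228441187252872), np.float64(0.018970776628173)]
jar [ 0.7511 -0.062   0.1   ] [ 0.754  -0.0606  0.1   ]
pot [0.6839 0.1817 0.07  ] [0.6929 0.1806 0.07  ]
tin [ 0.4383 -0.2508  0.055 ] [ 0.4384 -0.252   0.055 ]
```

```bash
python3 -c "
from h import *
go([.45,.25,.25],Rt(-2))"
```

```text
t=1.70 at [ 0.6384 -0.1318  0.3289] F [ 0.2442 -0.5825  0.3797] w 1.002178853728945
turn [-2.9418 -0.093   0.0086] shift [ 0.0792  0.3642 -0.2204] rows>= 11.0
```

{"method": "move_arm", "body": {
  "increments": [-2.9,0,0,0.079,0.364,-0.22,0.087,-2.9,0,0,0.079,0.364,-0.22,0.087,-2.9,0,0,0.079,0.364,-0.22,0.087,-2.9,0,0,0.079,0.364,-0.22,0.087,-2.9,0,0,0.079,0.364,-0.22,0.087,-2.9,0,0,0.079,0.364,-0.22,0.087,-2.9,0,0,0.079,0.364,-0.22,0.087,-2.9,0,0,0.079,0.364,-0.22,0.087,-2.9,0,0,0.079,0.364,-0.22,0.087,-2.9,0,0,0.079,0.364,-0.22,0.087,-2.9,0,0,0.079,0.364,-0.22,0.087,-2.9,0,0,0.079,0.364,-0.22,0.087]
}}

```text
time_s: 2.7
tcp_pos: [0.4493, 0.2507, 0.2499]
ee_rot: [[-0.001, 0.033, 0.999], [-0.001, 0.999, -0.033], [-1.0, -0.001, -0.001]]
wrist_force: [-0.0, -1.6, -0.6]
gripper_width: 0.998
```

```bash
python3 - <<'E'
from h import *
import pickle
im=r.capture('wrist')
s=r.sense(); C=cam('wrist'); im=r.capture('wrist'); print(s['tcp_pos'],s['joint_velocities'])
pickle.dump((C,im),open('w2.pkl','wb')); crop(im,0,0,560,300,1,'pics/w2.png')
E
```

```text
[0.4502 0.2495 0.2505] [-2.3437 -0.1982  0.9586  0.429  -0.4221  0.4955]
```

View pics/w2.png

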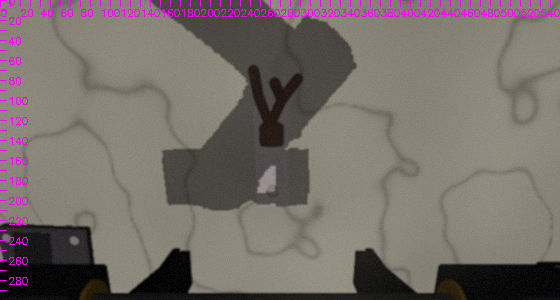

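```bash
python3 - <<'E'
from h import *
import pickle
C,im=pickle.load(open('w2.pkl','rb'))
im=np.clip(im.astype(float)*2,0,255).astype(np.uint8)
crop(im,230,110,80,105,6,'pics/w2c.png')
E
```

```text
(no output)
```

View pics/w2c.png

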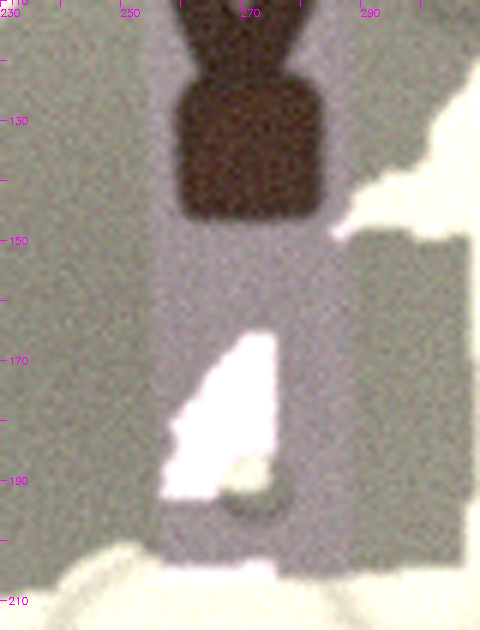

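```bash
python3 - <<'E'
from h import *
import pickle
C,im=pickle.load(open('w2.pkl','rb'))
print('stem top',plane(C,271.8,134.4,.076)); print('hole',plane(C,272.2,190.5,.012))
a,b=plane(C,257,204.2,.012),plane(C,288.3,205.6,.012);print('nose',a,b,np.linalg.norm(a-b))
l1,l2=plane(C,255.8,195,.012),plane(C,255.3,130,.012); r1,r2=plane(C,288.8,195,.012),plane(C,289.5,130,.012)
for a,b in((l1,l2),(r1,r2)): print(a,b,np.degrees(np.arctan2((a-b)[1],(a-b)[0])))
E
```

```text
stem top [0.3928 0.2519 0.076 ]
hole [0.4675 0.2497 0.012 ]
nose [0.4851 0.2292 0.012 ] [0.4884 0.2701 0.012 ] 0.04099153957586823
[0.4727 0.2283 0.012 ] [0.3908 0.2317 0.012 ] -2.391411793766933
[0.4742 0.271  0.012 ] [0.3923 0.2736 0.012 ] -1.784525175743462
```

```bash
python3 -c "
from h import *
go([.394,.252,.043],Rt(-2.1))"
```

```text
t=2.80 at [0.4509 0.2489 0.2508] F [ 0.202  -0.6103 -0.2041] w 0.9997513908797916
turn [0.0486 0.0063 0.021 ] shift [ 0.2078  0.0011 -0.057 ] rows>= 6.0
```

{"method": "move_arm", "body": {
  "increments": [0,0,0,0.208,0.001,-0.057,0.087,0,0,0,0.208,0.001,-0.057,0.087,0,0,0,0.208,0.001,-0.057,0.087,0,0,0,0.208,0.001,-0.057,0.087,0,0,0,0.208,0.001,-0.057,0.087,0,0,0,0.208,0.001,-0.057,0.087,0,0,0,0.208,0.001,-0.057,0.087,0,0,0,0.208,0.001,-0.057,0.087]
}}

```text
time_s: 3.47
tcp_pos: [0.3962, 0.2535, 0.0442]
ee_rot: [[0.002, 0.036, 0.999], [0.001, 0.999, -0.036], [-1.0, 0.002, 0.002]]
wrist_force: [0.2, 0.0, 0.9]
gripper_width: 1.002
```

```bash
python3 - <<'E'
from h import *
go([.394,.252,.043],Rt(-2.1))
im=r.capture('scene'); crop(im,360,200,150,140,4,'pics/s3.png')
E
```

```text
t=3.47 at [0.3962 0.2535 0.0442] F [0.1861 0.0023 0.8951] w 1.0024333181878025
turn [ 0.0314  0.134  -0.0905] shift [ 0.0012 -0.0016 -0.0022] rows>= 1.0
```

View pics/s3.png

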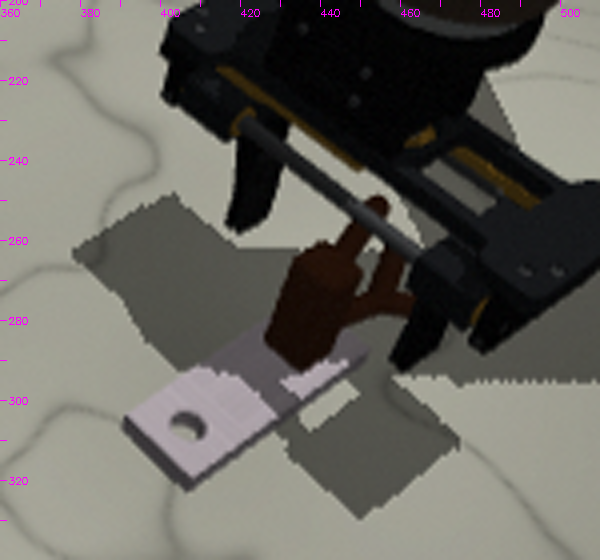

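The fingers straddle the stem (stem top at about (440,265)), so I'll close.

{"method": "move_arm", "body": {
  "increments": [0,0,0,0.001,-0.001,-0.001,0.087,0,0,0,0.001,-0.001,-0.001,0.0,0,0,0,0.001,-0.001,-0.001,0.0,0,0,0,0.001,-0.001,-0.001,0.0,0,0,0,0.001,-0.001,-0.001,0.0,0,0,0,0.001,-0.001,-0.001,0.0,0,0,0,0.001,-0.001,-0.001,0.0]
}}

```text
time_s: 4.1
tcp_pos: [0.3932, 0.2522, 0.0417]
ee_rot: [[0.0, 0.035, 0.999], [0.0, 0.999, -0.035], [-1.0, 0.0, 0.0]]
wrist_force: [-0.3, -0.5, 0.1]
gripper_width: 0.633
```

```bash
python3 - <<'E'
from h import *
s=r.sense(); print(s['joint_velocities'],s['gripper_width']*87)
go([.394,.252,.043],Rt(-2.1))
E
```

```text
[-0.0639  0.181  -0.1892 -0.072   0.0404 -0.0025] 55.084945496079165
t=4.10 at [0.3932 0.2522 0.0417] F [-0.346  -0.5016  0.056 ] w 0.6331602930583812
turn [ 0.0667  0.0034 -0.0041] shift [-0.0013 -0.0002  0.0008] rows>= 1.0
```

{"method": "move_arm", "body": {
  "increments": [0,0,0,0,0,0,0,0,0,0,0,0,0,0,0,0,0,0,0,0,0,0,0,0,0,0,0,0,0,0,0,0,0,0,0,0,0,0,0,0,0,0,0,0,0,0,0,0,0]
}}

```text
time_s: 4.68
tcp_pos: [0.393, 0.2519, 0.0415]
ee_rot: [[-0.0, 0.036, 0.999], [-0.0, 0.999, -0.036], [-1.0, -0.0, -0.0]]
wrist_force: [-0.1, -0.5, -0.5]
gripper_width: 0.296
```

```bash
python3 - <<'E'
from h import *
import pickle
C,im=pickle.load(open('w1.pkl','rb'))
for (u,v,z,off) in [(306.75,65,.1592,.0532),(354.25,65,.1592,.0532),(308.5,88,.1617,.0290),(354.3,88,.1617,.0290),(332,113,.1739,.008)]:
    p=plane(C,u,v,z); print(p, 'hole x', p[0]+off*np.cos(np.radians(4.7)), 'y',p[1]-off*np.sin(np.radians(4.7)))
d=im[50:200,265:375]; 
for c in (325,335,340,345): print(c,im[56:72,c].tolist()[::1][:16])
S,D=cam('scene'),cam('side')
for n in 'scene','side': cv2.imwrite(f'pics/{n}1.png',r.capture(n)[:,:,::-1])
# where the model points with hole x=.574 would project
def clamp(P,H,yaw=-4.7):
    R=Ro.from_euler('z',yaw,degrees=True).as_matrix()@np.array([[.866,0,-.5],[0,1,0],[.5,0,.866]]); return H+R@np.array(P)/1000
H=np.array([.574,-.0663,.16])
for n,K in(('S',S),('D',D),('W',C)):
    for P in [(-46.5,23,25.9),(-46.5,-23,25.9),(0,0,16),(-24.3,23,16),(-24.3,-23,16),(-73,25,-7),(-73,-25,-7)]: print(n,P,proj(K,clamp(P,H)))
E
```

```text
[ 0.5185 -0.086   0.1592] hole x 0.5715006120316946 y -0.0903577905244747
[ 0.5224 -0.04    0.1592] hole x 0.5754560629700225 y -0.04437031739129535
[ 0.5397 -0.0857  0.1617] hole x 0.5686357189902469 y -0.08809488030772901
[ 0.5436 -0.0409  0.1617] hole x 0.5724932393950429 y -0.04325026385005586
[ 0.5651 -0.0656  0.1739] hole x 0.5730514182260853 y -0.06626664647530145
325 [[81, 78, 68], [77, 75, 67], [72, 75, 64], [81, 75, 68], [77, 68, 66], [81, 79, 68], [83, 74, 56], [85, 64, 22], [92, 67, 10], [102, 74, 2], [110, 75, 9], [102, 70, 0], [107, 78, 0], [109, 77, 5], [107, 74, 9], [108, 76, 0]]
335 [[84, 77, 70], [80, 77, 68], [77, 73, 66], [78, 78, 66], [82, 74, 69], [77, 73, 63], [82, 70, 54], [90, 64, 25], [96, 66, 8], [102, 76, 1], [109, 78, 9], [108, 77, 5], [99, 71, 0], [101, 71, 7], [104, 74, 11], [108, 76, 13]]
340 [[82, 78, 70], [82, 79, 73], [79, 75, 66], [77, 76, 67], [77, 75, 65], [73, 70, 61], [78, 69, 52], [87, 65, 25], [99, 68, 12], [102, 74, 6], [105, 77, 0], [104, 77, 10], [107, 76, 13], [101, 70, 2], [110, 77, 8], [107, 74, 5]]
345 [[127, 123, 114], [118, 114, 104]
[... 306 characters left out ...]
6) [265.2943 171.153 ]
S (-24.3, 23, 16) [280.7918 178.8344]
S (-24.3, -23, 16) [269.0137 166.7088]
S (-73, 25, -7) [294.4166 191.4972]
S (-73, -25, -7) [281.764  178.5197]
D (-46.5, 23, 25.9) [246.0894 210.534 ]
D (-46.5, -23, 25.9) [244.2869 227.9092]
D (0, 0, 16) [271.5598 212.217 ]
D (-24.3, 23, 16) [259.8606 209.3506]
D (-24.3, -23, 16) [258.7737 226.703 ]
D (-73, 25, -7) [243.9207 227.7416]
D (-73, -25, -7) [241.9113 246.9096]
W (-46.5, 23, 25.9) [355.277   65.3632]
W (-46.5, -23, 25.9) [307.9501  65.5566]
W (0, 0, 16) [331.9914 114.0208]
W (-24.3, 23, 16) [354.2277  91.6149]
W (-24.3, -23, 16) [307.5515  91.8021]
W (-73, 25, -7) [348.3366  64.074 ]
W (-73, -25, -7) [302.3129  64.2623]
```

```bash
cat >> h.py <<'E'
H=np.array([.573,-.0665,.16]); YAW=-4.7; HT=np.array([.0415,.0006,.0755])
RC=Ro.from_euler('z',YAW,degrees=True).as_matrix()@np.array([[np.cos(np.pi/6),0,-.5],[0,1,0],[.5,0,np.cos(np.pi/6)]])
def clamp(P): return H+RC@np.array(P)
def toclamp(X): return RC.T@(np.asarray(X)-H)
def woodtcp(P): return clamp(P)-Rt(YAW,30)@HT
E
python3 -c "
from h import *
go([.39,.10,.20],Rt(-4.7,30)); print(woodtcp([-.115,0,.003]),woodtcp([0,0,.003]))"
```

```text
t=4.78 at [0.393  0.2519 0.0415] F [ 0.232  -1.3376  0.7331] w 0.2962212456308572
turn [  2.6    -30.0164  -0.6663] shift [-0.1584 -0.152   0.0024] rows>= 6.0
[ 0.3864 -0.0518  0.1033] [ 0.4856 -0.0599  0.1608]
```

{"method": "move_arm", "body": {
  "increments": [0,0,0,-0.04,0,0,0,0,0,0,-0.08,0,0,0,2.6,-30,-0.7,-0.158,-0.152,0.002,0,2.6,-30,-0.7,-0.158,-0.152,0.002,0,2.6,-30,-0.7,-0.158,-0.152,0.002,0,2.6,-30,-0.7,-0.158,-0.152,0.002,0,2.6,-30,-0.7,-0.158,-0.152,0.002,0,2.6,-30,-0.7,-0.158,-0.152,0.002,0,2.6,-30,-0.7,-0.158,-0.152,0.002,0]
}}

```text
time_s: 5.53
tcp_pos: [0.3945, 0.0917, 0.2075]
ee_rot: [[0.486, 0.073, 0.871], [-0.033, 0.997, -0.066], [-0.873, 0.004, 0.487]]
wrist_force: [0.1, 0.3, -2.7]
gripper_width: 0.293
```

```bash
python3 -c "
from h import *
print(r.sense()['ee_rot'])
go(woodtcp([-.115,0,.003]),Rt(-4.7,30))"
```

```text
[[ 0.486   0.0734  0.8709]
 [-0.0326  0.9973 -0.0658]
 [-0.8734  0.0036  0.4871]]
t=5.53 at [0.3945 0.0917 0.2075] F [ 0.1076  0.2655 -2.7102] w 0.2927124955142765
turn [ 0.3256 -0.8523 -0.4249] shift [ 0.0917 -0.1441 -0.0484] rows>= 5.0
```

{"method": "move_arm", "body": {
  "increments": [0.3,-0.9,-0.4,0.092,-0.144,-0.048,0,0.3,-0.9,-0.4,0.092,-0.144,-0.048,0,0.3,-0.9,-0.4,0.092,-0.144,-0.048,0,0.3,-0.9,-0.4,0.092,-0.144,-0.048,0,0.3,-0.9,-0.4,0.092,-0.144,-0.048,0,0.3,-0.9,-0.4,0.092,-0.144,-0.048,0,0.3,-0.9,-0.4,0.092,-0.144,-0.048,0,0.3,-0.9,-0.4,0.092,-0.144,-0.048,0]
}}

```text
time_s: 6.2
tcp_pos: [0.409, -0.0715, 0.1515]
ee_rot: [[0.458, 0.07, 0.886], [-0.012, 0.997, -0.072], [-0.889, 0.023, 0.457]]
wrist_force: [0.2, -0.4, -1.3]
gripper_width: 0.294
```

```bash
python3 - <<'E'
from h import *
import pickle
r.capture('wrist')
go(woodtcp([-.115,0,.003]),Rt(-4.7,30)); print(r.sense()['ee_rot'])
C=cam('wrist');w=r.capture('wrist');a=r.capture('scene');b=r.capture('side')
pickle.dump((C,w,a,b),open('w3.pkl','wb'))
crop(w,150,20,240,240,3,'pics/w3.png');crop(a,230,140,130,110,5,'pics/a3.png');crop(b,190,170,130,100,6,'pics/b3.png')
E
```

```text
t=6.25 at [ 0.4088 -0.0713  0.1514] F [ 0.0061 -0.1676 -1.8985] w 0.2933243864926563
turn [ 0.0198 -2.8078 -1.4897] shift [ 0.0323  0.0168 -0.0432] rows>= 2.0
[[ 0.4574  0.0692  0.8866]
 [-0.0115  0.9973 -0.0719]
 [-0.8892  0.0227  0.457 ]]
```

View pics/w3.png

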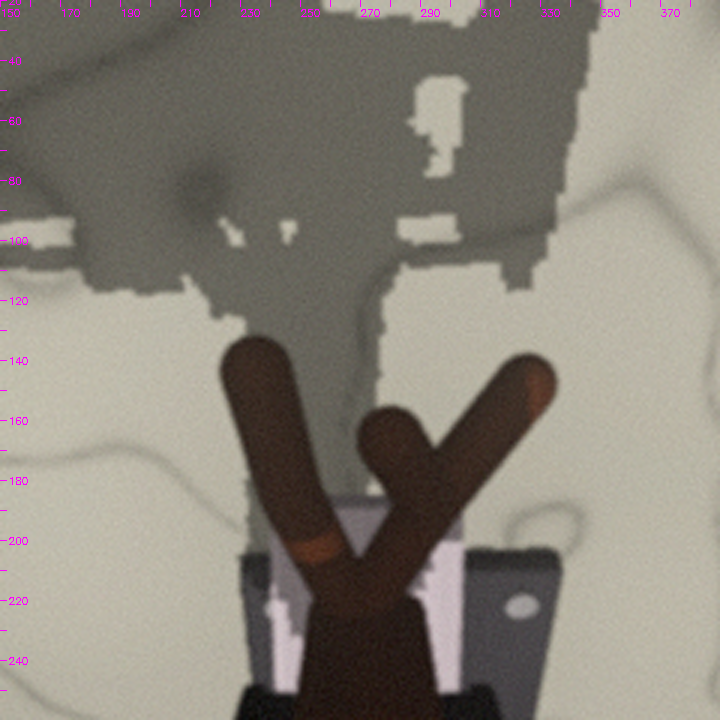

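View pics/a3.png

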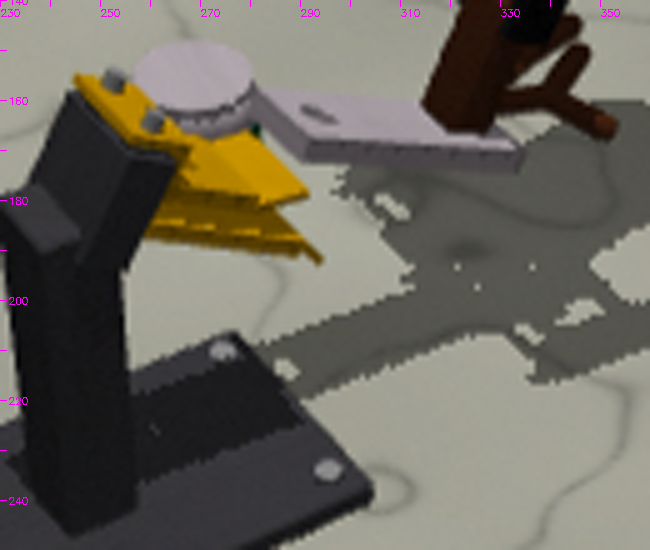

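View pics/b3.png

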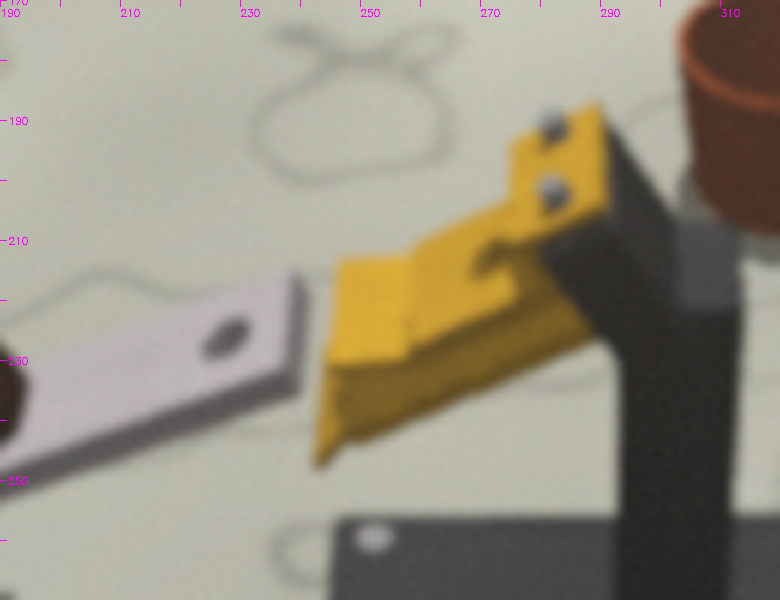

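The nose is clear of the mouth, but the arm stopped short of the pre-pose. I'll check which joint is limiting and whether the half-turned wrist would do better.

```bash
python3 - <<'E'
from h import *
s=r.sense(); print(s['joints'],s['tcp_pos'])
for x in (-.115,-.095,-.08,-.06,0): print(x,woodtcp([x,0,.003]))
E
```

```text
[  16.085   -10.3676  -61.1464   31.8849  -15.0375 -139.3156] [ 0.4095 -0.0697  0.153 ]
-0.115 [ 0.3864 -0.0518  0.1033]
-0.095 [ 0.4036 -0.0532  0.1133]
-0.08 [ 0.4166 -0.0542  0.1208]
-0.06 [ 0.4338 -0.0557  0.1308]
0 [ 0.4856 -0.0599  0.1608]
```

```bash
python3 - <<'E'
from h import *
go([.41,.13,.12],Rt(-4.7,0))
E
```

```text
t=6.40 at [ 0.4095 -0.0697  0.153 ] F [ 0.5954  0.1073 -2.2431] w 0.29446157619181107
turn [ 0.6058 27.3993 -1.5202] shift [ 0.0275  0.1985 -0.0285] rows>= 5.0
```

{"method": "move_arm", "body": {
  "increments": [0.6,27.4,-1.5,0.027,0.198,-0.028,0,0.6,27.4,-1.5,0.027,0.198,-0.028,0,0.6,27.4,-1.5,0.027,0.198,-0.028,0,0.6,27.4,-1.5,0.027,0.198,-0.028,0,0.6,27.4,-1.5,0.027,0.198,-0.028,0,0.6,27.4,-1.5,0.027,0.198,-0.028,0,0.6,27.4,-1.5,0.027,0.198,-0.028,0,0.6,27.4,-1.5,0.027,0.198,-0.028,0]
}}

```text
time_s: 7.07
tcp_pos: [0.4092, 0.1295, 0.1205]
ee_rot: [[-0.0, 0.081, 0.997], [0.0, 0.997, -0.081], [-1.0, 0.0, -0.0]]
wrist_force: [0.7, -1.0, -0.7]
gripper_width: 0.298
```

```bash
python3 - <<'E'
from h import *
print(r.sense()['joints'],r.sense()['joint_velocities'])
go([.41,.13,.043],Rt(-4.7,0))
E
```

```text
[  39.4136    7.8266  -32.5257   -0.0065  -49.6522 -134.032 ] [-1.7455 -1.537  -1.0103  0.0032  0.0312  0.0957]
t=7.07 at [0.4092 0.1295 0.1205] F [ 0.6647 -0.955  -0.7498] w 0.2977802205746105
turn [ 0.0773 -0.0068 -0.0004] shift [0.0775 0.0006 0.0008] rows>= 2.0
```

{"method": "move_arm", "body": {
  "increments": [0,0,0,0.04,0,0,0,0,0,0,0.06,0,0,0,0,0,0,0.07,0,0,0,0,0,0,0.077,0,0,0,0,0,0,0.078,0,0,0,0,0,0,0.078,0,0,0.02,0,0,0,0.078,0,0,0.06,0,0,0,0.078,0,0,0.06,0,0,0,0.078,0,0,0.06,0,0,0,0.078,0,0,0.06]
}}

```text
time_s: 7.9
tcp_pos: [0.4103, 0.1292, 0.0433]
ee_rot: [[0.002, 0.083, 0.997], [0.002, 0.997, -0.083], [-1.0, 0.002, 0.002]]
wrist_force: [0.3, 0.2, 0.6]
gripper_width: 0.511
```

```bash
python3 - <<'E'
from h import *
go([.41,.13,.03],Rt(-4.7,-20))
# pivot above: target grasp point 40mm above table at stem x,y
s=r.sense(); g=s['tcp_pos'].copy(); g[2]=.040
R=Rt(-4.7,-20); tcp=g+R@np.array([.011,0,0]); print('target',tcp); go(tcp,R)
E
```

```text
t=7.90 at [0.4103 0.1292 0.0433] F [0.3065 0.1741 0.618 ] w 0.5111427812644526
turn [-0.0226 20.1014 -0.1153] shift [ 0.0133  0.0007 -0.0004] rows>= 3.0
target [0.4065 0.1295 0.0297]
t=7.90 at [0.4103 0.1292 0.0433] F [0.3065 0.1741 0.618 ] w 0.5111427812644526
turn [-0.0226 20.1014 -0.1153] shift [ 0.0136 -0.     -0.0038] rows>= 3.0
```

{"method": "move_arm", "body": {
  "increments": [0,7,0,0.004,0,-0.001,0.05,0,14,0,0.009,0,-0.003,0.05,0,20.1,0,0.0135,0,-0.004,0.05,0,20.1,0,0.0135,0,-0.004,0.05,0,20.1,0,0.0135,0,-0.004,0.0,0,20.1,0,0.0135,0,-0.004,0.0,0,20.1,0,0.0135,0,-0.004,0.0,0,20.1,0,0.0135,0,-0.004,0.0,0,20.1,0,0.0135,0,-0.004,0.0,0,20.1,0,0.0135,0,-0.004,0.0,0,20.1,0,0.0135,0,-0.004,0.0,0,20.1,0,0.0135,0,-0.004,0.0]
}}

```text
time_s: 8.9
tcp_pos: [0.405, 0.1293, 0.0298]
ee_rot: [[-0.343, 0.082, 0.936], [0.029, 0.997, -0.077], [-0.939, 0.001, -0.344]]
wrist_force: [-2.8, 2.1, 6.1]
gripper_width: 0.299
```

```bash
python3 - <<'E'
from h import *
import pickle
s=r.sense();print(s['tcp_pos'],s['ee_rot'],s['gripper_width']*87)
C=cam('wrist');w=r.capture('wrist');a=r.capture('scene');b=r.capture('side')
pickle.dump((s,C,w,a,b),open('w4.pkl','wb'))
crop(a,300,180,140,110,5,'pics/a4.png');crop(b,160,180,130,90,6,'pics/b4.png')
E
```

```text
[0.405  0.1293 0.0298] [[-0.343   0.0822  0.9357]
 [ 0.029   0.9966 -0.0769]
 [-0.9389  0.0007 -0.3442]] 26.000044506360524
```

View pics/a4.png

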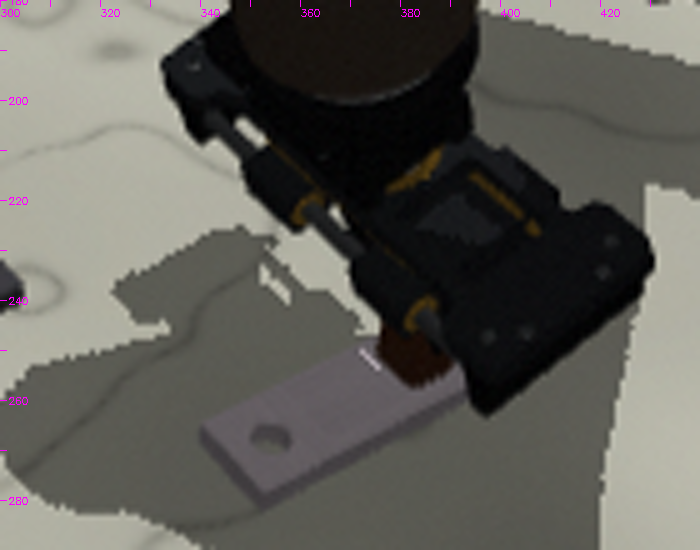

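View pics/b4.png

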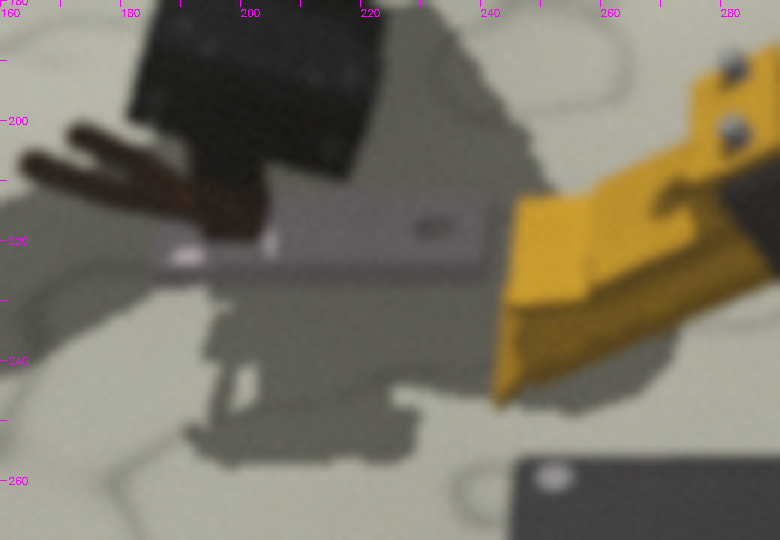

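```bash
python3 - <<'E'
from h import *
import pickle
s,C,w,a,b=pickle.load(open('w4.pkl','rb'))
S,D=cam('scene'),cam('side')
print(plane(S,354.2,267.4,.012),plane(D,232.5,217.8,.012), tri(S,(354.2,267.4),D,(232.5,217.8)))
print(plane(S,340.6,266,.012),plane(S,352.6,279.4,.012),plane(D,241.7,212,.012),plane(D,241.2,223.7,.012))
e=s['ee_rot'];print('pitch',np.degrees(np.arcsin(e[0,0])),'yaw',np.degrees(np.arctan2(-e[0,1],e[1,1])))
E
```

```text
[0.4861 0.1252 0.012 ] [0.4862 0.121  0.012 ] (array([0.4855, 0.1241, 0.0099]), np.float64(0.0013176259085618974))
[0.5057 0.1062 0.012 ] [0.5094 0.1455 0.012 ] [0.5072 0.1401 0.012 ] [0.5058 0.0987 0.012 ]
pitch -20.057984906304075 yaw -4.716064733420522
```

```bash
cat >> h.py <<'E'
_hole=np.array([.4858,.1236,0.]); _tcp=np.array([.405,.1293,.0298])
HT=Rt(-4.7,-20.06).T@(_hole-_tcp); TP=9.94
def woodtcp(P,yaw=YAW): return clamp(P)-Rt(yaw,TP)@HT
E
python3 - <<'E'
from h import *
print(HT)
for x in(-.11,-.1,-.08,0): print(woodtcp([x,0,.003]))
go(woodtcp([-.11,.0,.003])+[0,.08,.03],Rt(YAW,TP))
E
```

```text
[0.0002 0.0009 0.0863]
[ 0.3917 -0.0525  0.0929]
[ 0.4004 -0.0532  0.0979]
[ 0.4176 -0.0547  0.1079]
[ 0.4867 -0.0603  0.1479]
t=9.05 at [0.405  0.1293 0.0299] F [-2.6992  1.8261  6.4569] w 0.2951237778095556
turn [ -0.0176 -30.0897  -0.0437] shift [-0.0857 -0.1025 -0.0367] rows>= 5.0
```

{"method": "move_arm", "body": {
  "increments": [0,0,0,-0.037,0,-0.014,0,0,-8,0,-0.07,-0.01,-0.025,0,0,-15,0,-0.085,-0.04,-0.036,0,0,-22,0,-0.086,-0.07,-0.037,0,0,-30,0,-0.086,-0.102,-0.037,0,0,-30,0,-0.086,-0.102,-0.037,0,0,-30,0,-0.086,-0.102,-0.037,0,0,-30,0,-0.086,-0.102,-0.037,0]
}}

```text
time_s: 9.72
tcp_pos: [0.3912, 0.0274, 0.1226]
ee_rot: [[0.172, 0.082, 0.982], [-0.013, 0.997, -0.081], [-0.985, 0.001, 0.173]]
wrist_force: [0.5, 0.8, -1.8]
gripper_width: 0.292
```

```bash
python3 - <<'E'
from h import *
print(r.sense()['ee_rot'],r.sense()['joints'])
go(woodtcp([-.105,0,.003]),Rt(YAW,TP))
E
```

```text
[[ 0.1723  0.0823  0.9816]
 [-0.0131  0.9966 -0.0812]
 [-0.985   0.0011  0.1728]] [  33.2847   -1.8831  -47.3038   10.0729  -37.099  -135.6545]
t=9.72 at [0.3912 0.0274 0.1226] F [ 0.4816  0.8029 -1.7757] w 0.2918642998555235
turn [-0.0298  0.0082 -0.06  ] shift [ 0.0287 -0.0797  0.0065] rows>= 3.0
```

{"method": "move_arm", "body": {
  "increments": [0,0,0,0.029,-0.08,0.006,0,0,0,0,0.029,-0.08,0.006,0,0,0,0,0.029,-0.08,0.006,0,0,0,0,0.029,-0.08,0.006,0,0,0,0,0.029,-0.08,0.006,0,0,0,0,0.029,-0.08,0.006,0]
}}

```text
time_s: 10.22
tcp_pos: [0.3978, -0.0517, 0.0954]
ee_rot: [[0.173, 0.082, 0.982], [-0.013, 0.997, -0.081], [-0.985, 0.001, 0.173]]
wrist_force: [-0.5, 0.5, -2.5]
gripper_width: 0.295
```

```bash
python3 - <<'E'
from h import *
import pickle
a=r.capture('scene');b=r.capture('side')
s=r.sense();print(s['tcp_pos'],s['ee_rot'],s['joints']); go(woodtcp([-.105,0,.003]),Rt(YAW,TP))
pickle.dump((s,a,b),open('w5.pkl','wb'))
crop(a,230,140,130,110,5,'pics/a5.png');crop(b,190,170,130,100,6,'pics/b5.png')
E
```

```text
[ 0.3972 -0.0515  0.0954] [[ 0.1727  0.0806  0.9817]
 [-0.013   0.9967 -0.0796]
 [-0.9849  0.001   0.1732]] [  19.5011    1.6866  -48.077     7.7231  -31.3261 -120.417 ]
t=10.32 at [ 0.3972 -0.0515  0.0954] F [-0.4039 -0.1415 -2.6421] w 0.29826961247134
turn [ 0.0655  0.0341 -0.0712] shift [-0.0002 -0.0015 -0.0011] rows>= 1.0
```

View pics/a5.png

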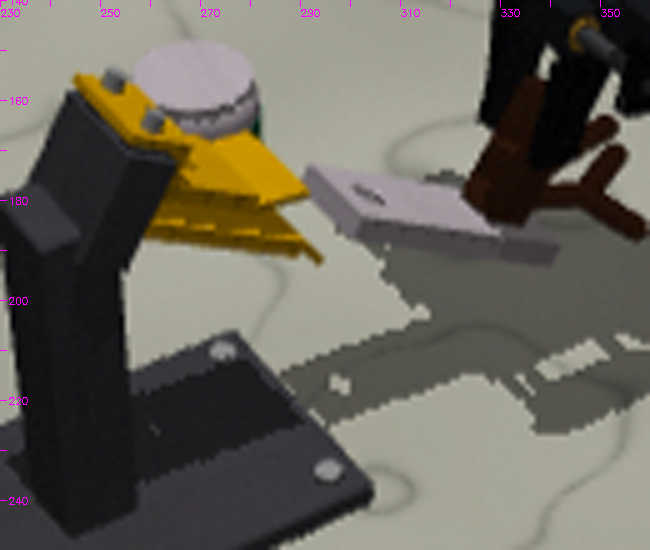

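View pics/b5.png

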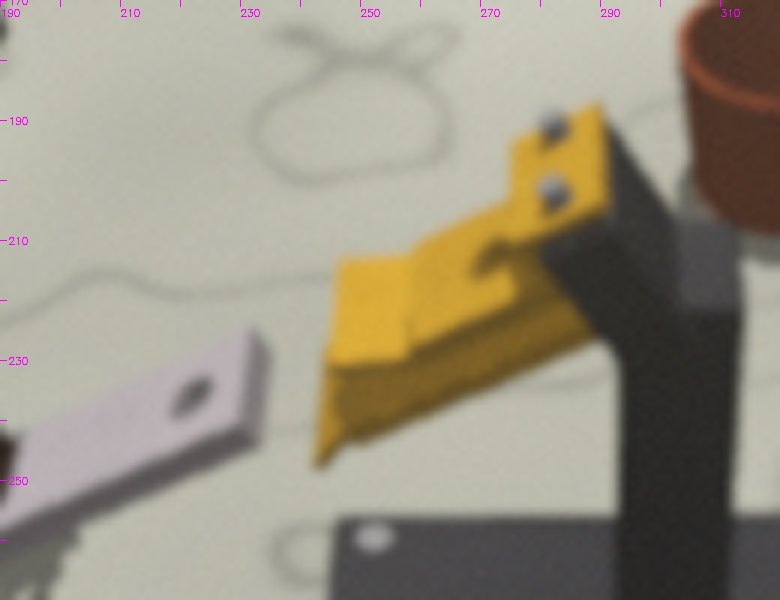

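```bash
python3 - <<'E'
from h import *
S,D=cam('scene'),cam('side')
for n,p,q in [('hole',(303.6,178.6),(222,236.3)),('+y',(302,183.6),(232.5,224.7)),('-y',(291.6,173),(230.5,241.7)),
  ('bolt-',(252.7,156),(282.2,202)),('bolt+',(260.7,164),(282.2,191.5))]:
    X,e=tri(S,p,D,q); print(n,X,e,'clamp',toclamp(X))
s=r.sense(); X=s['tcp_pos']+s['ee_rot']@HT; print('model hole in clamp',toclamp(X))
for P in [(-.105,0,.015),(-.085,.021,.015),(-.085,-.021,.015)]: print(P,proj(S,clamp(P)),proj(D,clamp(P)))
E
```

```text
hole [ 0.4772 -0.0573  0.1189] 0.0011267971268729582 clamp [-0.1039  0.0013  0.0125]
+y [ 0.4965 -0.0378  0.1275] 0.0004577346612244727 clamp [-0.0843  0.0223  0.0112]
-y [ 0.4925 -0.0801  0.1262] 0.002321362024114322 clamp [-0.0855 -0.0201  0.0103]
bolt- [ 0.5825 -0.0819  0.207 ] 0.0004327476182077888 clamp [ 0.0328 -0.0145  0.0354]
bolt+ [ 0.5846 -0.0524  0.2065] 0.001415683052303053 clamp [0.0322 0.015  0.0351]
model hole in clamp [-0.1041  0.0016  0.0025]
(-0.105, 0, 0.015) [303.8946 177.4577] [220.3146 235.9976]
(-0.085, 0.021, 0.015) [302.5972 181.7738] [230.7919 223.8865]
(-0.085, -0.021, 0.015) [291.6968 171.1342] [228.4832 239.9328]
```

```bash
python3 - <<'E'
from h import *
go(woodtcp([-.065,0,.003]),Rt(YAW,TP))
print('clampx,z in tool',r.sense()['ee_rot'].T@RC[:,0],r.sense()['ee_rot'].T@RC[:,2])
E
```

```text
t=10.32 at [ 0.3972 -0.0515  0.0954] F [-0.4039 -0.1415 -2.6421] w 0.29826961247134
turn [ 0.0655  0.0341 -0.0712] shift [-0.0139 -0.0015  0.0365] rows>= 1.0
clampx,z in tool [-0.3424 -0.0006  0.9395] [-0.9395  0.0016 -0.3424]
```

{"method": "move_arm", "body": {
  "increments": [0,0,0,-0.003,-0.001,0.009,0,0,0,0,-0.007,-0.0015,0.018,0,0,0,0,-0.0105,-0.0015,0.027,0,0,0,0,-0.014,-0.0015,0.0365,0,0,0,0,-0.014,-0.0015,0.0365,0,0,0,0,-0.014,-0.0015,0.0365,0]
}}

```text
time_s: 10.82
tcp_pos: [0.4299, -0.0561, 0.1152]
ee_rot: [[0.172, 0.082, 0.982], [-0.013, 0.997, -0.081], [-0.985, 0.001, 0.173]]
wrist_force: [-0.7, 0.0, -2.8]
gripper_width: 0.294
```

```bash
python3 - <<'E'
from h import *
a=r.capture('scene');b=r.capture('side')
s=r.sense(); go(woodtcp([0,0,.003]),Rt(YAW,TP)); print('model hole in clamp',toclamp(s['tcp_pos']+s['ee_rot']@HT))
crop(a,230,140,130,110,5,'pics/a6.png');crop(b,190,170,130,100,6,'pics/b6.png')
E
```

```text
t=10.92 at [ 0.4286 -0.0567  0.1146] F [-0.3094  0.0536 -1.7022] w 0.2939772104851125
turn [-0.0094 -0.0981 -0.022 ] shift [-0.0229  0.0011  0.063 ] rows>= 2.0
model hole in clamp [-0.0671 -0.0011  0.0031]
```

View pics/a6.png

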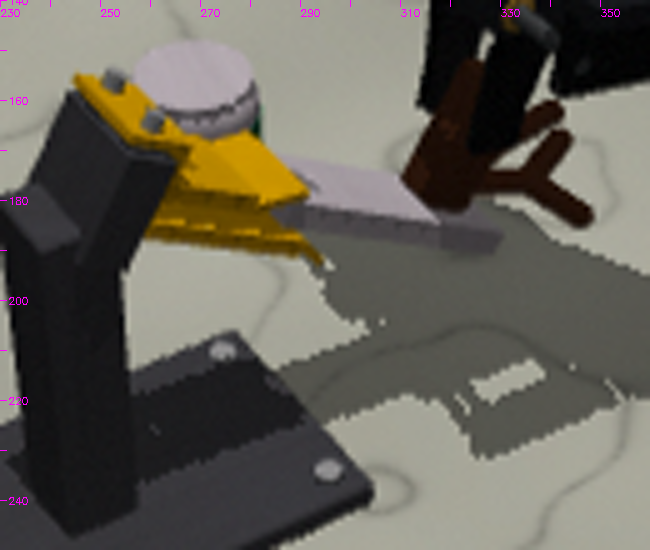

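View pics/b6.png

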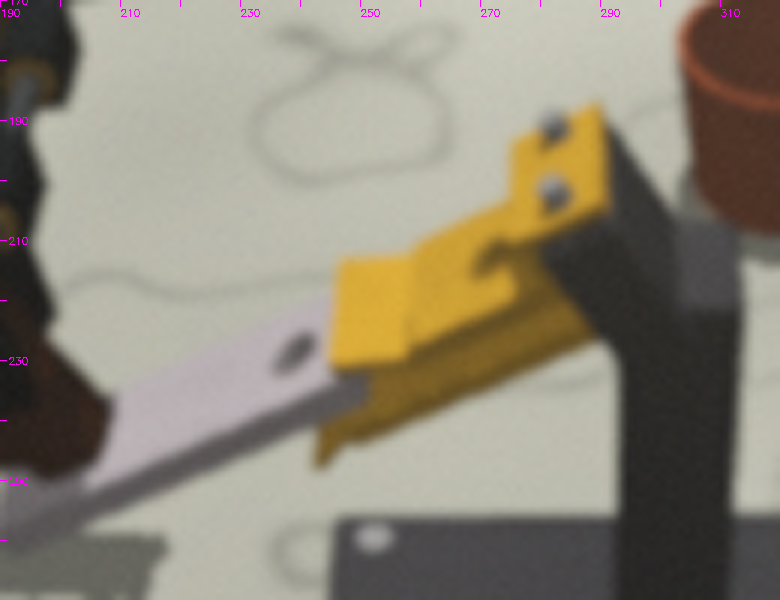

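The nose is inside the mouth under the upper lip with no contact. Pushing in.

{"method": "move_arm", "body": {
  "increments": [0,0,0,-0.003,0.001,0.008,0,0,0,0,-0.006,0.001,0.016,0,0,0,0,-0.009,0.001,0.024,0,0,0,0,-0.0115,0.001,0.031,0,0,0,0,-0.014,0.001,0.038,0,0,0,0,-0.016,0.001,0.044,0,0,0,0,-0.016,0.001,0.044,0]
}}

```text
time_s: 11.5
tcp_pos: [0.4691, -0.0601, 0.1377]
ee_rot: [[0.167, 0.084, 0.982], [-0.015, 0.996, -0.083], [-0.986, -0.001, 0.168]]
wrist_force: [-4.8, -0.5, -3.7]
gripper_width: 0.299
```

```bash
python3 - <<'E'
from h import *
a=r.capture('scene');b=r.capture('side')
s=r.sense(); go(woodtcp([0,0,.003]),Rt(YAW,TP)); print('model hole in clamp',toclamp(s['tcp_pos']+s['ee_rot']@HT),'Fclamp',RC.T@s['wrist_force'])
crop(a,230,140,130,110,5,'pics/a7.png');crop(b,190,170,130,100,6,'pics/b7.png')
E
```

```text
t=11.60 at [ 0.4692 -0.06    0.1377] F [-3.7332 -1.5218 -3.2151] w 0.2962352654575785
turn [-0.1207 -0.1834  0.0307] shift [-0.0071  0.0011  0.019 ] rows>= 1.0
model hole in clamp [-0.0203 -0.0013  0.0027] Fclamp [-4.7217 -1.8225 -0.9864]
```

View pics/b7.png

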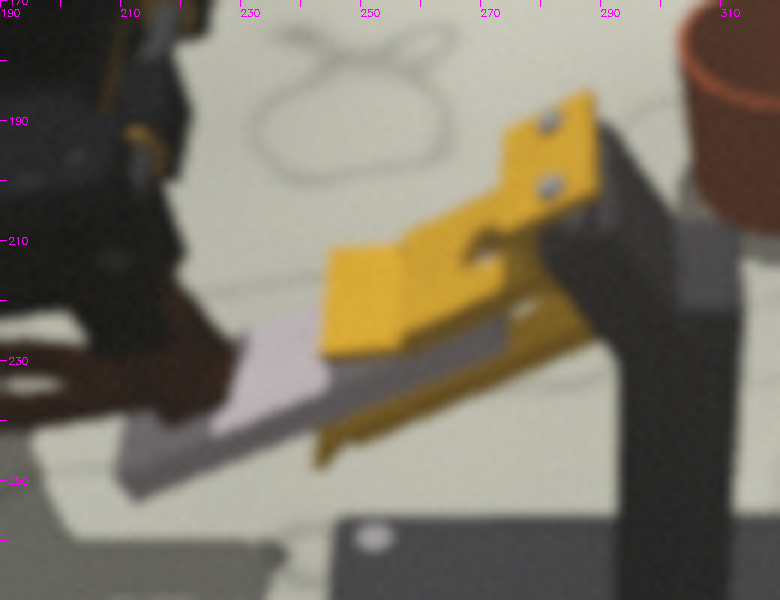

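View pics/a7.png

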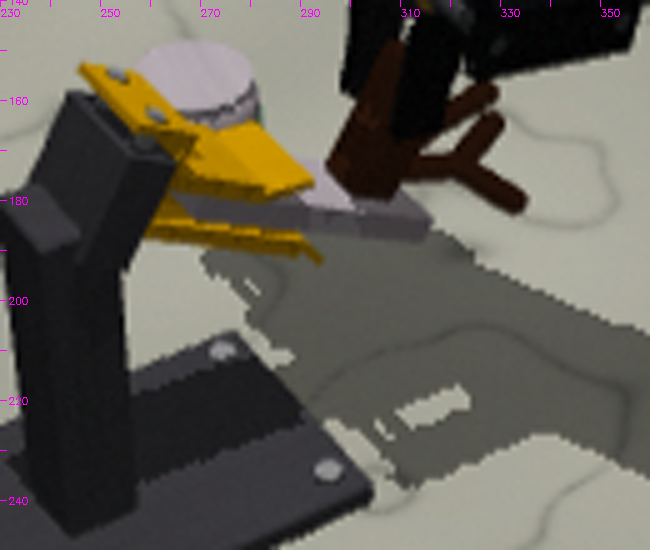

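{"method": "move_arm", "body": {
  "increments": [0,-0.2,0,-0.002,0.001,0.005,0,0,-0.2,0,-0.004,0.001,0.01,0,0,-0.2,0,-0.006,0.001,0.014,0,0,-0.2,0,-0.007,0.001,0.017,0,0,-0.2,0,-0.007,0.001,0.017,0,0,-0.2,0,-0.007,0.001,0.017,0]
}}

```text
time_s: 12.1
tcp_pos: [0.487, -0.0595, 0.1486]
ee_rot: [[0.177, 0.083, 0.981], [-0.014, 0.997, -0.081], [-0.984, 0.001, 0.178]]
wrist_force: [1.2, -0.8, -6.5]
gripper_width: 0.301
```

```bash
python3 - <<'E'
from h import *
a=r.capture('scene');b=r.capture('side')
s=r.sense(); go(woodtcp([0,0,.003]),Rt(YAW,TP)); print('model hole in clamp',toclamp(s['tcp_pos']+s['ee_rot']@HT),'Fclamp',RC.T@s['wrist_force'])
crop(a,230,140,130,110,5,'pics/a8.png');crop(b,190,170,130,100,6,'pics/b8.png')
E
```

```text
t=12.20 at [ 0.4869 -0.0595  0.1487] F [ 0.3882 -0.9363 -6.5953] w 0.29636674753618014
turn [-0.0388  0.321  -0.0562] shift [ 0.0007 -0.0008 -0.0003] rows>= 1.0
model hole in clamp [0.0007 0.0008 0.0041] Fclamp [-2.8962 -0.9013 -5.9435]
```

View pics/b8.png

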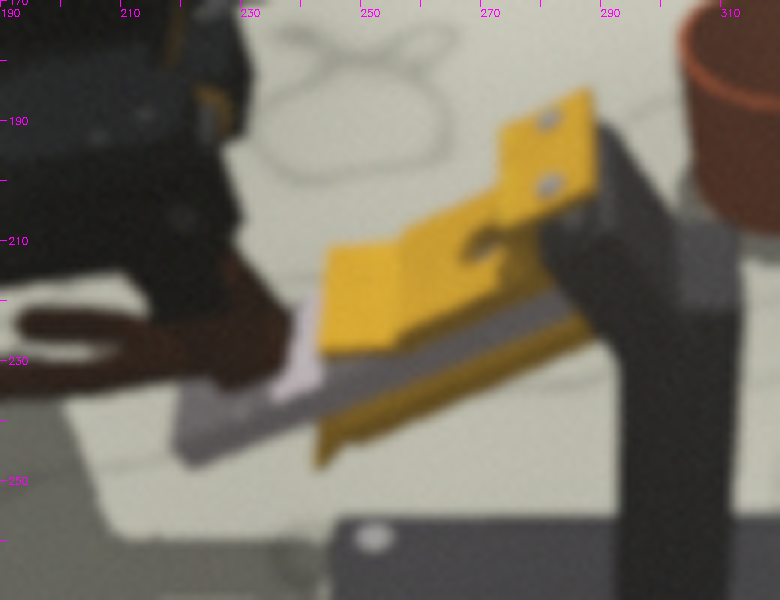

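{"method": "move_arm", "body": {
  "increments": [0,0,0,0.001,0,0.0005,0,0,0,0,0.002,0,0.001,0,0,0,0,0.002,0,0.002,0,0,0,0,0.0015,0,0.003,0,0,0,0,0.0015,0,0.003,0,0,0,0,0.0015,0,0.003,0]
}}

```text
time_s: 12.7
tcp_pos: [0.487, -0.06, 0.147]
ee_rot: [[0.172, 0.083, 0.982], [-0.014, 0.997, -0.082], [-0.985, 0.0, 0.172]]
wrist_force: [-7.7, 2.8, -0.5]
gripper_width: 0.296
```

```bash
python3 - <<'E'
from h import *
s=r.sense(); go(woodtcp([0,0,.003]),Rt(YAW,TP)); print('model hole in clamp',toclamp(s['tcp_pos']+s['ee_rot']@HT),'Fclamp',RC.T@s['wrist_force'])
E
```

```text
t=12.70 at [ 0.487 -0.06   0.147] F [-7.6689  2.7519 -0.4786] w 0.2964646800712506
turn [-0.051  -0.0139 -0.0083] shift [-0.001  -0.0004 -0.0001] rows>= 1.0
model hole in clamp [-0.0002  0.0003  0.002 ] Fclamp [-7.0537  2.1142  3.5198]
```

{"method": "move_arm", "body": {
  "increments": [0,0,0,-0.0005,0,0.001,0,0,0,0,-0.001,0,0.002,0,0,0,0,-0.001,0,0.002,0,0,0,0,-0.001,0,0.002,0]
}}

```text
time_s: 13.03
tcp_pos: [0.4872, -0.0603, 0.1475]
ee_rot: [[0.168, 0.083, 0.982], [-0.014, 0.997, -0.082], [-0.986, -0.0, 0.169]]
wrist_force: [-9.6, 2.8, -0.4]
gripper_width: 0.293
```

```bash
python3 - <<'E'
from h import *
import pickle
C=cam('wrist')
s=r.sense(); go(woodtcp([0,0,.003]),Rt(YAW,TP)); print('model hole in clamp',toclamp(s['tcp_pos']+s['ee_rot']@HT),'Fclamp',RC.T@s['wrist_force'])
w=r.capture('wrist');b=r.capture('side');a=r.capture('scene')
crop(w,150,100,260,180,3,'pics/w9.png');crop(b,220,180,80,70,8,'pics/b9.png');crop(a,230,140,100,70,7,'pics/a9.png')
E
```

```text
t=13.03 at [ 0.4872 -0.0603  0.1475] F [-9.6478  2.8487 -0.3744] w 0.29335993747942507
turn [-0.0556 -0.2102  0.0271] shift [-0.0005 -0.0001 -0.0005] rows>= 1.0
model hole in clamp [0.0001 0.     0.0021] Fclamp [-8.7165  2.0486  4.6002]
```

View pics/b9.png

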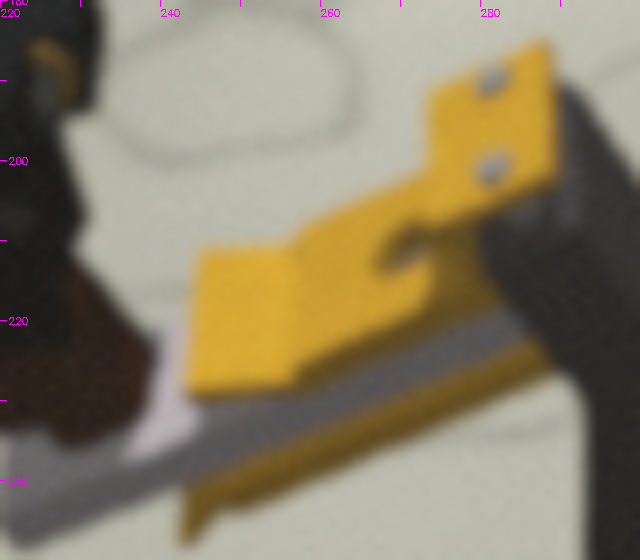

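View pics/w9.png

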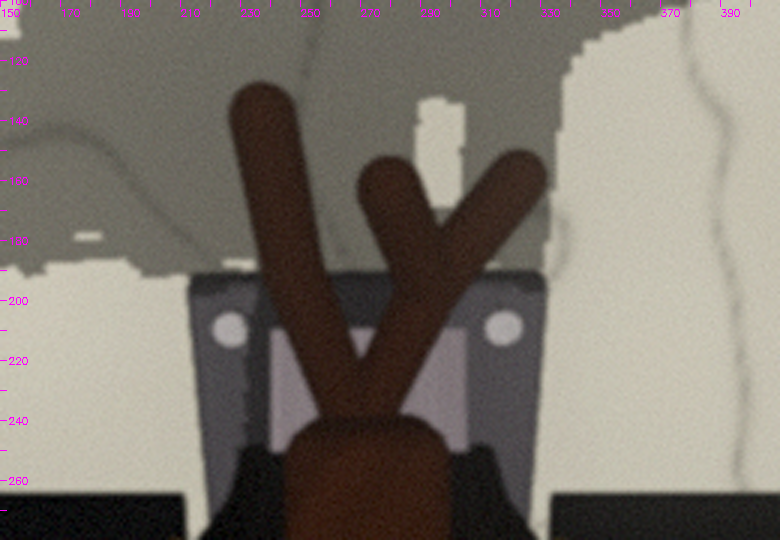

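View pics/a9.png

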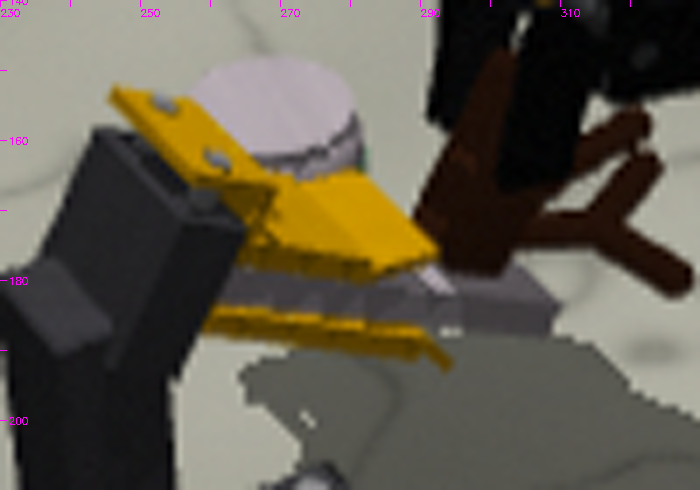

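{"method": "move_arm", "body": {
  "increments": [0,0,0,-0.0007,0,0.002,0,0,0,0,-0.0014,0,0.004,0,0,0,0,-0.0014,0,0.004,0,0,0,0,-0.0014,0,0.004,0]
}}

```text
time_s: 13.52
tcp_pos: [0.4892, -0.0611, 0.1489]
ee_rot: [[0.165, 0.084, 0.983], [-0.015, 0.996, -0.083], [-0.986, -0.001, 0.165]]
wrist_force: [-12.3, 3.3, -0.2]
gripper_width: 0.293
```

```bash
python3 - <<'E'
from h import *
s=r.sense(); go(woodtcp([0,0,.003]),Rt(YAW,TP)); print('model hole in clamp',toclamp(s['tcp_pos']+s['ee_rot']@HT),'Fclamp',RC.T@s['wrist_force'])
E
```

```text
t=13.52 at [ 0.4892 -0.0611  0.1489] F [-12.2778   3.3228  -0.1829] w 0.2931480761615639
turn [-0.1037 -0.4242  0.0883] shift [ 0.0005  0.0005 -0.0027] rows>= 1.0
model hole in clamp [ 0.0025 -0.0007  0.0019] Fclamp [-10.9244   2.3056   6.096 ]
```

{"method": "move_arm", "body": {
  "increments": [0,0,0,0,0,-0.003,0.06,0,0,0,0,0,-0.003,0.06,0,0,0,0,0,-0.003,0.06,0,0,0,0,0,-0.003,0.06,0,0,0,0,0,-0.003,0.06,0,0,0,0,0,-0.003,0.06,0,0,0,-0.03,0,-0.003,0.06,0,0,0,-0.07,0,-0.003,0.06,0,0,0,-0.11,0,-0.003,0.06,0,0,0,-0.14,0,-0.003,0.06,0,0,0,-0.14,0,-0.003,0.06]
}}

```text
time_s: 14.43
tcp_pos: [0.4701, -0.0581, 0.296]
ee_rot: [[0.19, 0.082, 0.978], [-0.013, 0.997, -0.081], [-0.982, 0.003, 0.19]]
wrist_force: [0.1, 0.2, 0.4]
gripper_width: 0.685
```

```bash
python3 - <<'E'
from h import *
s=r.sense(); print(s['tcp_pos'],s['wrist_force'],s['gripper_width'])
b=r.capture('side');a=r.capture('scene')
crop(b,190,170,130,100,6,'pics/b10.png');crop(a,230,130,100,80,7,'pics/a10.png')
E
```

```text
[ 0.4701 -0.0581  0.296 ] [0.1172 0.2225 0.4124] 0.6851670009791565
```

View pics/b10.png

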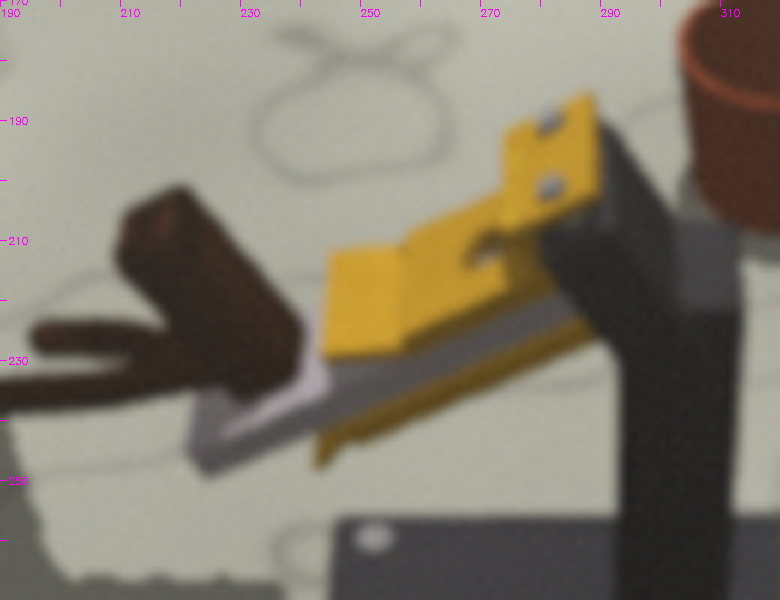

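View pics/a10.png

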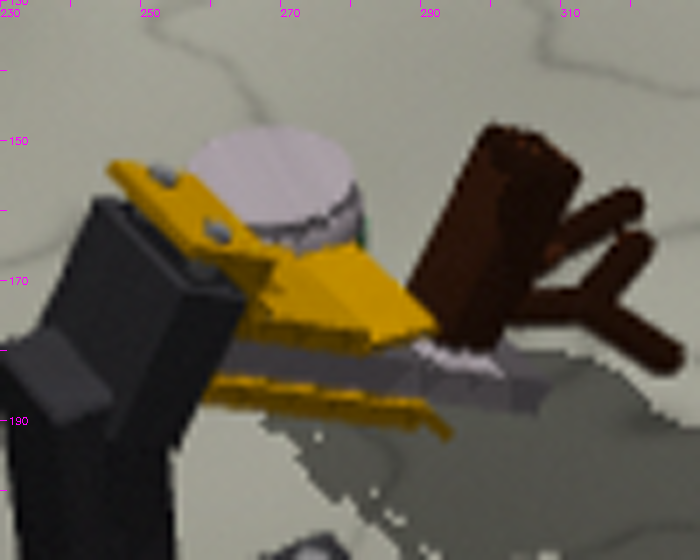

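The wood is seated and the jaw is spread. Next I'll look down the hole axis with the wrist camera.

```bash
python3 - <<'E'
from h import *
go([.525,-.064,.315],Rt(-4.7,13))
E
```

```text
t=14.53 at [ 0.4674 -0.058   0.2894] F [-0.7809  0.4376 -0.2606] w 0.6889326284674218
turn [-0.078  -2.6797 -0.1124] shift [-0.0148 -0.0011  0.0615] rows>= 2.0
```

{"method": "move_arm", "body": {
  "increments": [0,-2.7,0,-0.015,-0.001,0.031,0.06,0,-2.7,0,-0.015,-0.001,0.061,0.06,0,-2.7,0,-0.015,-0.001,0.061,0.06,0,-2.7,0,-0.015,-0.001,0.061,0.06,0,-2.7,0,-0.015,-0.001,0.061,0.06]
}}

```text
time_s: 14.95
tcp_pos: [0.5232, -0.0641, 0.3112]
ee_rot: [[0.217, 0.083, 0.973], [-0.018, 0.997, -0.081], [-0.976, -0.0, 0.218]]
wrist_force: [-0.1, 0.0, -0.7]
gripper_width: 0.687
```

```bash
python3 - <<'E'
from h import *
import pickle
r.capture('wrist')
C=cam('wrist'); w=r.capture('wrist'); s=r.sense(); print(s['tcp_pos'],s['ee_rot'][:,0],s['joint_velocities'])
pickle.dump((C,w),open('w11.pkl','wb'))
crop(np.clip(w.astype(float)*1.6,0,255).astype(np.uint8),200,60,140,190,3,'pics/w11.png')
E
```

```text
[ 0.5231 -0.0641  0.3122] [ 0.2186 -0.0181 -0.9756] [ 0.0529 -0.6659  0.4312  0.2205  0.0589 -0.0713]
```

View pics/w11.png

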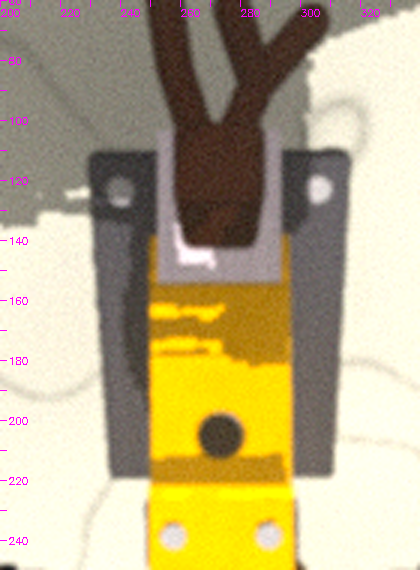

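```bash
python3 - <<'E'
from h import *
import pickle
C,w=pickle.load(open('w11.pkl','rb'))
crop(np.clip(w.astype(float)*2.5,0,255).astype(np.uint8),255,188,38,36,14,'pics/w11z.png')
# hole by mask: not yellow (low red-blue difference)
g=w[188:224,255:293].astype(int); m=((g[:,:,0]-g[:,:,2])<45).astype(np.uint8)
n,l,st,c=cv2.connectedComponentsWithStats(m)
for i in range(1,n): print(st[i],c[i]+[255,188])
for zc in (.020,):
    for i in range(1,n):
        if st[i][4]<40: continue
        u,v=c[i]+[255,188]
        o,d=ray(C,u,v); nrm=RC[:,2]
        # intersect with plane clamp z=.020 through H (iterate x via axis): height .16+.02*.866
        p=plane(C,u,v,.16+.02*np.cos(np.pi/6)); ch=p+RC@[0,0,-.02]; print('clamp_hole from view',ch)
E
```

```text
[ 12  10  14  14 149] [273.1678 204.7584]
clamp_hole from view [ 0.5723 -0.0664  0.16  ]
```

View pics/w11z.png

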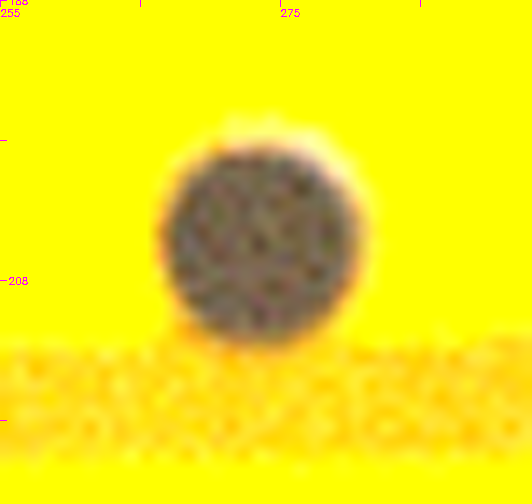

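Clamp hole refined to (0.5723, -0.0664), and the view through it is a clear circle, so the holes line up. Now the pin.

```bash
sed -i 's/^H=np.array.*; YAW/H=np.array([.5725,-.0665,.16]); YAW/' h.py; python3 - <<'E'
from h import *
go([.6025,-.2912,.19],Rt(-15,0))
E
```

```text
t=15.05 at [ 0.5231 -0.0641  0.3122] F [ 0.1115 -0.1018  0.4598] w 0.6894413957635943
turn [10.2012 12.6384 -1.1387] shift [ 0.1407 -0.2197  0.0688] rows>= 7.0
```

{"method": "move_arm", "body": {
  "increments": [0,0,0,0,-0.041,0,0.06,3,4,0,0,-0.082,0.015,0.06,6,8,0,0.0,-0.12,0.03,0.06,10.2,12.6,-1.1,0.03,-0.15,0.05,0.06,10.2,12.6,-1.1,0.06,-0.18,0.069,0.06,10.2,12.6,-1.1,0.09,-0.21,0.069,0.06,10.2,12.6,-1.1,0.125,-0.22,0.069,0.06,10.2,12.6,-1.1,0.141,-0.22,0.069,0.06,10.2,12.6,-1.1,0.141,-0.22,0.069,0.06,10.2,12.6,-1.1,0.141,-0.22,0.069,0.06,10.2,12.6,-1.1,0.141,-0.22,0.069,0.06]
}}

```text
time_s: 15.97
tcp_pos: [0.6046, -0.2913, 0.1935]
ee_rot: [[0.006, 0.258, 0.966], [-0.001, 0.966, -0.258], [-1.0, 0.001, 0.006]]
wrist_force: [0.4, -0.5, 1.5]
gripper_width: 0.691
```

```bash
python3 - <<'E'
from h import *
import pickle
C=cam('wrist'); w=r.capture('wrist'); s=r.sense(); print(s['joint_velocities'])
pickle.dump((C,w),open('w12.pkl','wb'))
cv2.imwrite('pics/w12.png',w[:,:,::-1])
go([.6025,-.2912,.077],Rt(-15,0))
E
```

```text
[ 0.2059 -0.5722  0.1501 -0.281   0.1215  0.0372]
t=16.02 at [ 0.6049 -0.2911  0.1943] F [0.2958 0.468  0.3409] w 0.6862627106963145
turn [ 0.0825  0.4375 -0.0564] shift [ 0.1172 -0.0008 -0.0032] rows>= 3.0
```

View pics/w12.png

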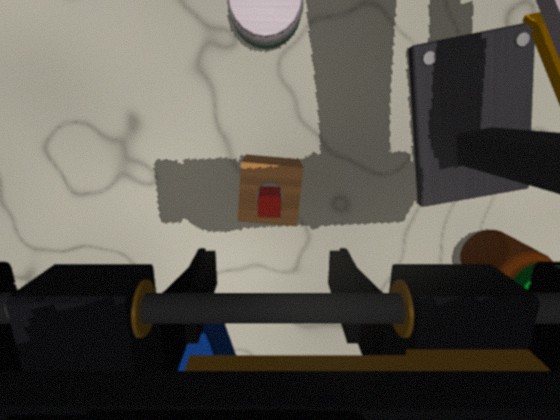

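```bash
python3 - <<'E'
from h import *
import pickle
C,w=pickle.load(open('w12.pkl','rb'))
crop(np.clip(w.astype(float)*1.8,0,255).astype(np.uint8),230,145,80,85,7,'pics/w12z.png')
E
```

```text
(no output)
```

View pics/w12z.png

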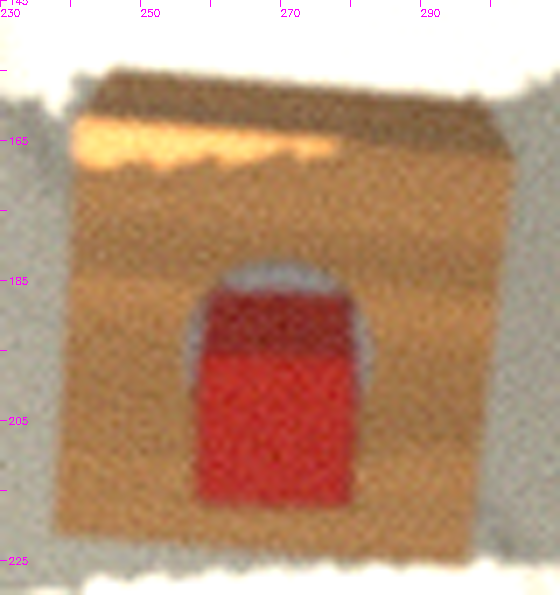

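```bash
python3 - <<'E'
from h import *
import pickle
C,w=pickle.load(open('w12.pkl','rb'))
p=plane(C,269.4,206.3,.100); print(p)
cs=[plane(C,230+a/7,145+b/7,.058) for a,b in[(75,118),(513,155),(470,562),(55,533)]]; print(np.mean(cs,0))
go([p[0],p[1],.077],Rt(-15,0))
E
```

```text
[ 0.6023 -0.2923  0.1   ]
[ 0.6026 -0.2923  0.058 ]
t=16.02 at [ 0.6049 -0.2911  0.1943] F [0.2958 0.468  0.3409] w 0.6862627106963145
turn [ 0.0825  0.4375 -0.0564] shift [ 0.1172 -0.0019 -0.0031] rows>= 3.0
```

Pin axis confirmed at (0.6024, -0.2923). Descend and close.

{"method": "move_arm", "body": {
  "increments": [0,0.4,0,0.04,-0.002,-0.003,0.06,0,0.4,0,0.08,-0.002,-0.003,0.06,0,0.4,0,0.105,-0.002,-0.003,0.06,0,0.4,0,0.117,-0.002,-0.003,0.06,0,0.4,0,0.117,-0.002,-0.003,0.06,0,0.4,0,0.117,-0.002,-0.003,0.06,0,0.4,0,0.117,-0.002,-0.003,0.0,0,0.4,0,0.117,-0.002,-0.003,0.0,0,0.4,0,0.117,-0.002,-0.003,0.0,0,0.4,0,0.117,-0.002,-0.003,0.0,0,0.4,0,0.117,-0.002,-0.003,0.0,0,0.4,0,0.117,-0.002,-0.003,0.0]
}}

```text
time_s: 17.02
tcp_pos: [0.6011, -0.2925, 0.0744]
ee_rot: [[-0.003, 0.259, 0.966], [0.002, 0.966, -0.259], [-1.0, 0.002, -0.004]]
wrist_force: [-0.3, 0.1, 0.2]
gripper_width: 0.32
```

{"method": "move_arm", "body": {
  "increments": [0,0,0,0,0,0,0,0,0,0,0,0,0,0,0,0,0,0,0,0,0,0,0,0,0,0,0,0]
}}

```text
time_s: 17.35
tcp_pos: [0.601, -0.2925, 0.0741]
ee_rot: [[-0.004, 0.259, 0.966], [0.002, 0.966, -0.259], [-1.0, 0.001, -0.004]]
wrist_force: [0.0, -1.3, 0.2]
gripper_width: 0.221
```

```bash
python3 - <<'E'
from h import *
s=r.sense(); print(s['tcp_pos'],s['ee_rot'],s['gripper_width']*87,s['wrist_force'])
p=np.array([.6024,-.2923,.088]); print('grip pt in tool',s['ee_rot'].T@(p-s['tcp_pos']))
print(clamp([0,0,.12]))
go([s['tcp_pos'][0],s['tcp_pos'][1],.27],Rt(-4.7,30))
E
```

```text
[ 0.601  -0.2925  0.0741] [[-0.0036  0.2586  0.966 ]
 [ 0.0025  0.966  -0.2586]
 [-1.      0.0015 -0.0041]] 19.25556462042054 [ 0.0309 -1.3152  0.1677]
grip pt in tool [-0.0139  0.0006  0.0013]
[ 0.5127 -0.0616  0.2639]
t=17.35 at [ 0.601  -0.2925  0.0741] F [ 0.0309 -1.3152  0.1677] w 0.221328328970351
turn [-10.082  -30.1443   2.5918] shift [-0.1959  0.0003 -0.0008] rows>= 5.0
```

```bash
cat >> h.py <<'E'
PT=np.array([.066,0,.0013])
def pintcp(P,yaw=YAW): return clamp(P)-Rt(yaw,30)@PT
E
python3 - <<'E'
from h import *
print(pintcp([0,-.2,.08]),pintcp([0,0,.08]),pintcp([0,0,.045]),pintcp([0,0,-.03]))
go(pintcp([0,-.15,.08]),Rt(-4.7,30))
E
```

```text
[ 0.4822 -0.2598  0.2858] [ 0.4986 -0.0604  0.2858] [ 0.5161 -0.0619  0.2555] [ 0.5534 -0.0649  0.1905]
t=17.35 at [ 0.601  -0.2925  0.0741] F [ 0.0309 -1.3152  0.1677] w 0.221328328970351
turn [-10.082  -30.1443   2.5918] shift [-0.2111  0.0504 -0.133 ] rows>= 7.0
```

{"method": "move_arm", "body": {
  "increments": [0,0,0,-0.03,0,0,0,0,0,0,-0.07,0,0,0,0,0,0,-0.11,0,0,0,-2,-7,0.5,-0.14,0.01,-0.03,0,-4,-13,1,-0.17,0.03,-0.06,0,-7,-20,2,-0.2,0.05,-0.09,0,-10.1,-30.1,2.6,-0.211,0.05,-0.133,0,-10.1,-30.1,2.6,-0.211,0.05,-0.133,0,-10.1,-30.1,2.6,-0.211,0.05,-0.133,0,-10.1,-30.1,2.6,-0.211,0.05,-0.133,0]
}}

```text
time_s: 18.18
tcp_pos: [0.4843, -0.2099, 0.2868]
ee_rot: [[0.499, 0.081, 0.862], [-0.041, 0.997, -0.071], [-0.865, 0.0, 0.501]]
wrist_force: [1.2, 0.3, -0.7]
gripper_width: 0.226
```

```bash
python3 - <<'E'
from h import *
s=r.sense(); print(s['ee_rot'],s['joints'],s['gripper_width'],s['wrist_force'])
go(pintcp([0,0,.07]),Rt(-4.7,30))
E
```

```text
[[ 0.4995  0.0814  0.8625]
 [-0.0406  0.9967 -0.0705]
 [-0.8654  0.0002  0.5011]] [ -6.3798  -5.2637 -26.1064  -1.3787 -39.102  -87.4554] 0.22606592311888568 [ 1.1737  0.2762 -0.6866]
t=18.18 at [ 0.4843 -0.2099  0.2868] F [ 1.1737  0.2762 -0.6866] w 0.22606592311888568
turn [ 0.0208  0.0748 -0.0278] shift [0.0119 0.1502 0.0013] rows>= 4.0
```

{"method": "move_arm", "body": {
  "increments": [0,0,0,0,0.04,0.001,0,0,0,0,0,0.08,0.001,0,0,0,0,0.006,0.12,0.001,0,0,0,0,0.012,0.15,0.001,0,0,0,0,0.012,0.15,0.001,0,0,0,0,0.012,0.15,0.001,0,0,0,0,0.012,0.15,0.001,0]
}}

```text
time_s: 18.77
tcp_pos: [0.5062, -0.0611, 0.2754]
ee_rot: [[0.496, 0.082, 0.864], [-0.041, 0.997, -0.071], [-0.867, -0.0, 0.498]]
wrist_force: [0.3, 0.4, -0.7]
gripper_width: 0.222
```

```bash
python3 - <<'E'
from h import *
import pickle
a=r.capture('scene');b=r.capture('side')
s=r.sense(); print('tip clamp',toclamp(s['tcp_pos']+s['ee_rot']@PT),s['joint_velocities'])
go(pintcp([0,0,.045]),Rt(-4.7,30))
pickle.dump((s,a,b),open('w13.pkl','wb'))
crop(a,230,110,100,90,6,'pics/a13.png');crop(b,230,160,80,75,8,'pics/b13.png')
S,D=cam('scene'),cam('side'); t=s['tcp_pos']+s['ee_rot']@PT; print(proj(S,t),proj(D,t))
E
```

```text
tip clamp [ 0.0014 -0.001   0.0677] [-0.4239 -0.6231 -0.418   0.1851  0.0853 -0.2181]
t=18.87 at [ 0.5059 -0.062   0.2759] F [-0.3647 -0.4374 -0.3593] w 0.22550761300378114
turn [-0.0804 -0.0703  0.0305] shift [ 0.0227  0.001  -0.0014] rows>= 1.0
[276.1375 147.1666] [254.7848 190.91  ]
```

View pics/a13.png

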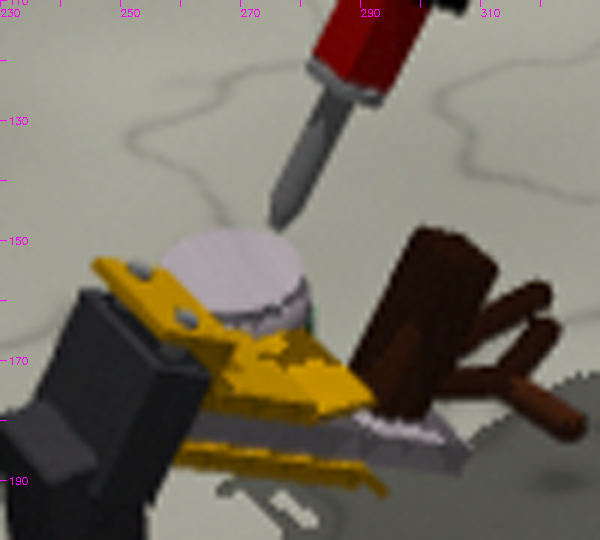

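View pics/b13.png

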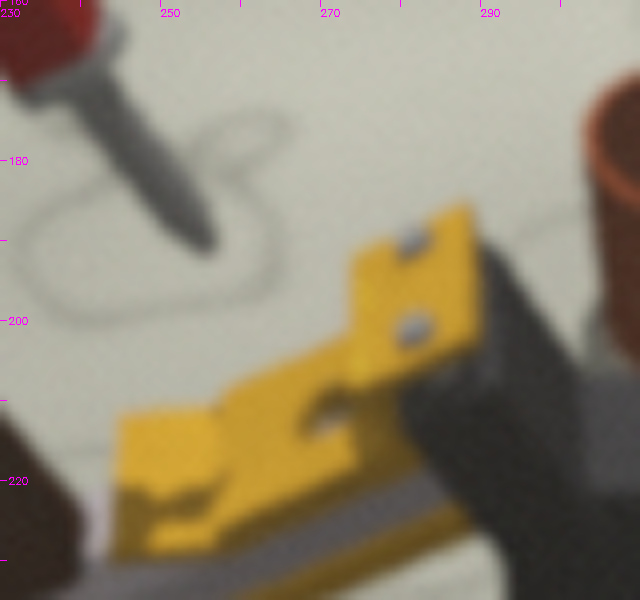

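{"method": "move_arm", "body": {
  "increments": [0,0,0,0.015,0.001,-0.001,0,0,0,0,0.03,0.001,-0.0014,0,0,0,0,0.043,0.001,-0.0014,0,0,0,0,0.043,0.001,-0.0014,0,0,0,0,0.043,0.001,-0.0014,0,0,0,0,0.043,0.001,-0.0014,0]
}}

```text
time_s: 19.37
tcp_pos: [0.5259, -0.0627, 0.2388]
ee_rot: [[0.499, 0.083, 0.863], [-0.041, 0.997, -0.072], [-0.866, 0.001, 0.5]]
wrist_force: [0.3, 0.4, -0.4]
gripper_width: 0.227
```

```bash
python3 - <<'E'
from h import *
import pickle
a=r.capture('scene');b=r.capture('side')
s=r.sense(); print('tip clamp',toclamp(s['tcp_pos']+s['ee_rot']@PT),s['wrist_force'],np.degrees(np.arccos(-s['ee_rot'][:,0]@RC[:,2])))
crop(a,230,120,90,80,7,'pics/a14.png');crop(b,240,180,60,60,10,'pics/b14.png')
S,D=cam('scene'),cam('side'); t=s['tcp_pos']+s['ee_rot']@PT; print(proj(S,t),proj(D,t),'hole',proj(D,clamp([0,0,.02])))
E
```

```text
tip clamp [0.0004 0.0005 0.026 ] [-0.6627  0.2064 -0.5315] 0.07893126375373463
[267.9362 166.5347] [267.8007 208.0705] hole [269.4429 210.7445]
```

View pics/a14.png

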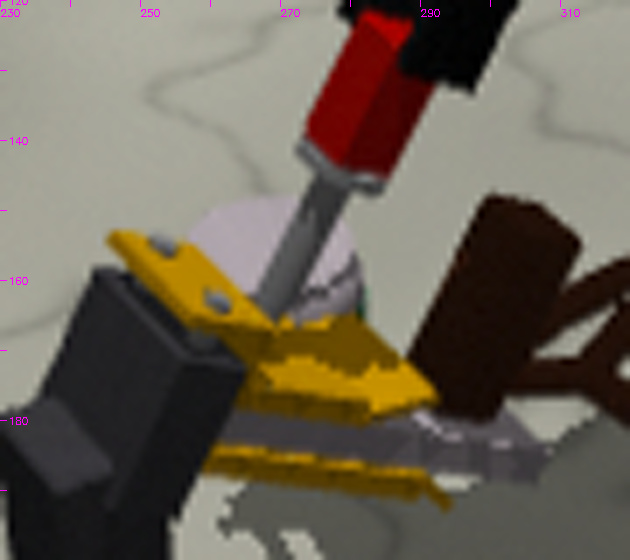

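View pics/b14.png

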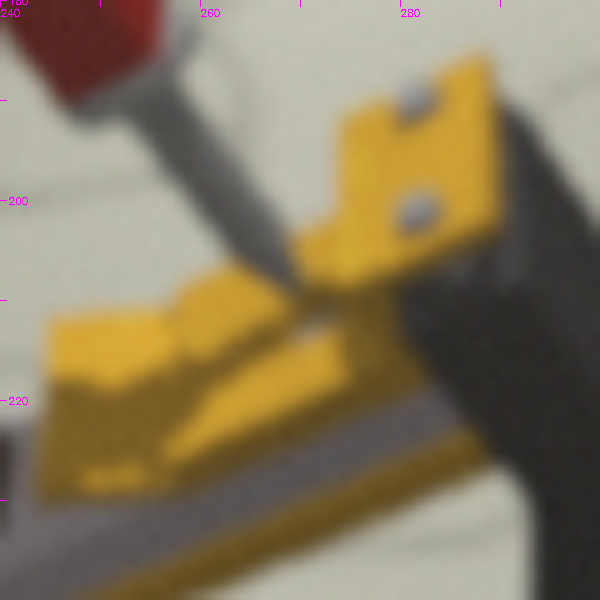

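{"method": "move_arm", "body": {
  "increments": [0,0,0,0.006,0,0,0,0,0,0,0.012,-0.0005,0,0,0,0,0,0.018,-0.0005,0,0,0,0,0,0.022,-0.0005,0,0,0,0,0,0.022,-0.0005,0,0]
}}

```text
time_s: 19.88
tcp_pos: [0.5361, -0.0636, 0.2173]
ee_rot: [[0.495, 0.082, 0.865], [-0.041, 0.997, -0.071], [-0.868, -0.001, 0.497]]
wrist_force: [0.1, 1.1, -0.7]
gripper_width: 0.219
```

```bash
python3 - <<'E'
from h import *
s=r.sense(); print('tip clamp',toclamp(s['tcp_pos']+s['ee_rot']@PT),RC.T@s['wrist_force'],s['moment'],np.degrees(np.arccos(-s['ee_rot'][:,0]@RC[:,2])))
b=r.capture('side');a=r.capture('scene');crop(b,240,180,60,60,10,'pics/b15.png')
crop(a,230,120,90,80,7,'pics/a15.png')
E
```

```text
tip clamp [-0.0019 -0.0002  0.0019] [-0.2995  1.0891 -0.6011] [0.111  1.161  0.0009] 0.1915001649497904
```

View pics/b15.png

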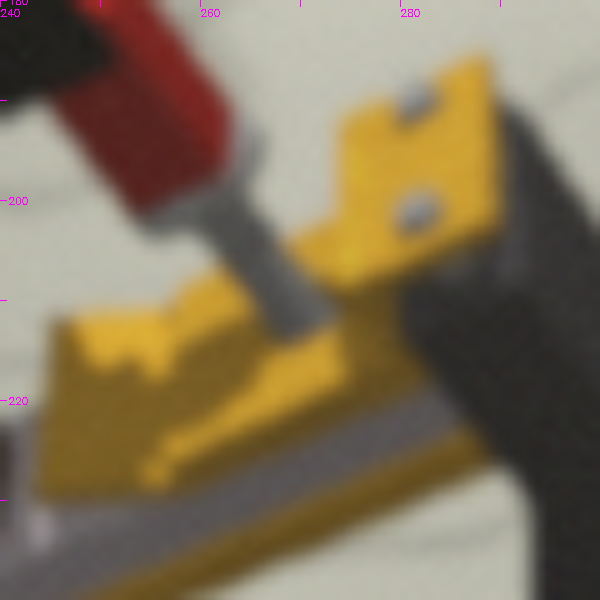

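The tip is in the hole with no axial force. Pushing home.

{"method": "move_arm", "body": {
  "increments": [0,0,0,0.006,0,0.001,0,0,0,0,0.012,0,0.001,0,0,0,0,0.018,0,0.001,0,0,0,0,0.024,0,0.001,0,0,0,0,0.029,0,0.001,0,0,0,0,0.032,0,0.001,0,0,0,0,0.032,0,0.001,0]
}}

```text
time_s: 20.57
tcp_pos: [0.5532, -0.065, 0.1908]
ee_rot: [[0.497, 0.082, 0.864], [-0.041, 0.997, -0.071], [-0.867, -0.0, 0.498]]
wrist_force: [-0.7, -0.6, -1.0]
gripper_width: 0.224
```

```bash
python3 - <<'E'
from h import *
s=r.sense(); print('tip clamp',toclamp(s['tcp_pos']+s['ee_rot']@PT),RC.T@s['wrist_force'],s['moment'])
b=r.capture('side');a=r.capture('scene');crop(b,230,180,70,70,8,'pics/b16.png')
crop(a,230,120,90,80,7,'pics/a16.png')
E
```

```text
tip clamp [-0.0002 -0.0001 -0.0296] [-1.0268 -0.6992 -0.5099] [0.1013 1.1322 0.0267]
```

View pics/b16.png

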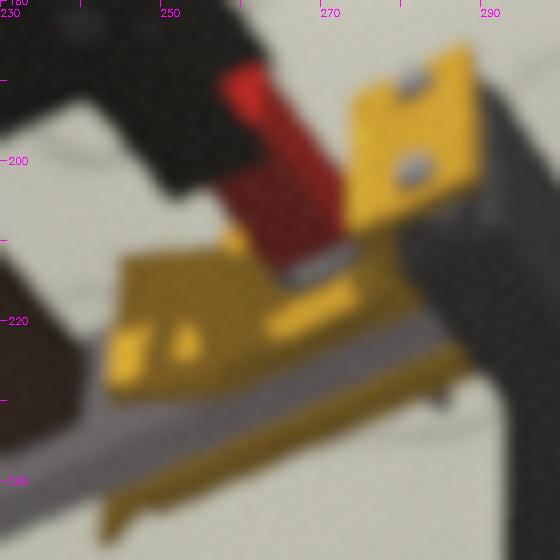

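View pics/a16.png

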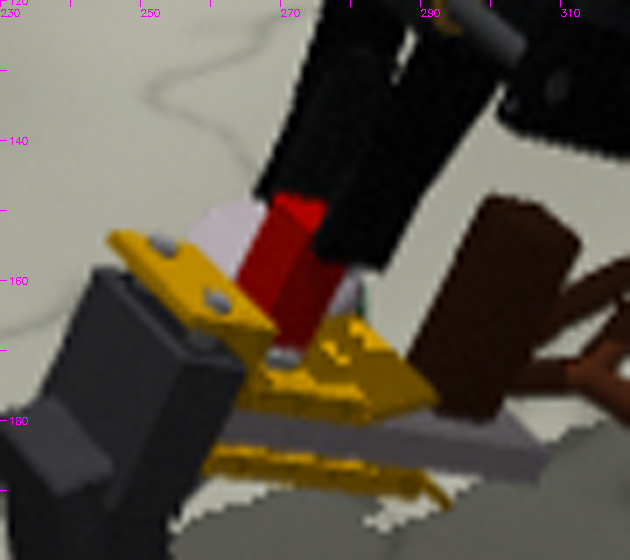

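{"method": "move_arm", "body": {
  "increments": [0,0,0,0.001,0,0,0,0,0,0,0.002,0,0,0,0,0,0,0.003,0,0,0,0,0,0,0.003,0,0,0]
}}

```text
time_s: 21.0
tcp_pos: [0.5545, -0.0651, 0.1909]
ee_rot: [[0.5, 0.082, 0.862], [-0.041, 0.997, -0.071], [-0.865, 0.0, 0.502]]
wrist_force: [-10.8, 2.0, 9.9]
gripper_width: 0.225
```

```bash
python3 - <<'E'
from h import *
s=r.sense(); print('tip clamp',toclamp(s['tcp_pos']+s['ee_rot']@PT),RC.T@s['wrist_force'],s['moment'])
E
```

```text
tip clamp [ 0.0013 -0.0001 -0.0302] [-4.5529  1.106  14.0615] [0.4955 2.3107 0.2166]
```

Axial force is up to 14 N, so the collar is seated. Release and retreat along the axis.

{"method": "move_arm", "body": {
  "increments": [0,0,0,-0.002,0,0,0,0,0,0,-0.002,0,0,0.045,0,0,0,-0.002,0,0,0.045,0,0,0,-0.002,0,0,0.045,0,0,0,-0.002,0,0,0.045,0,0,0,-0.002,0,0,0.045,0,0,0,-0.002,0,0,0.045,0,0,0,-0.02,0,0,0.045,0,0,0,-0.045,0,0,0.045,0,0,0,-0.08,0,0,0.045,0,0,0,-0.11,0,0,0.045,0,0,0,-0.11,0,0,0.045]
}}

```text
time_s: 22.0
tcp_pos: [0.5012, -0.0595, 0.2914]
ee_rot: [[0.508, 0.08, 0.858], [-0.037, 0.997, -0.071], [-0.861, 0.004, 0.509]]
wrist_force: [0.4, 0.2, 0.3]
gripper_width: 0.519
```

```bash
python3 - <<'E'
from h import *
s=r.sense(); print(s['tcp_pos'],s['wrist_force'],s['gripper_width'])
b=r.capture('side');a=r.capture('scene');crop(b,200,170,110,90,7,'pics/b17.png')
crop(a,220,120,110,90,6,'pics/a17.png'); cv2.imwrite('pics/s17.png',a[:,:,::-1])
E
```

```text
[ 0.5012 -0.0595  0.2914] [0.358  0.1821 0.2687] 0.5192491926728188
```

View pics/b17.png

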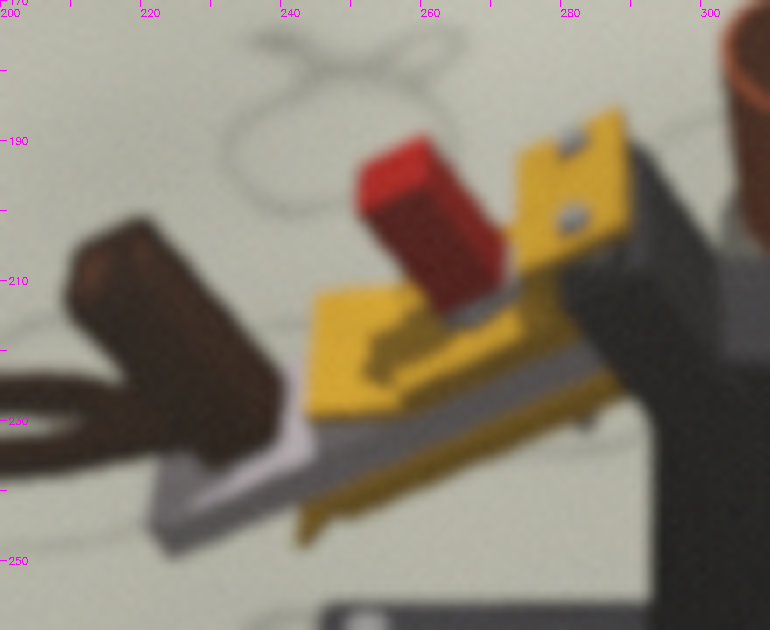

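View pics/s17.png

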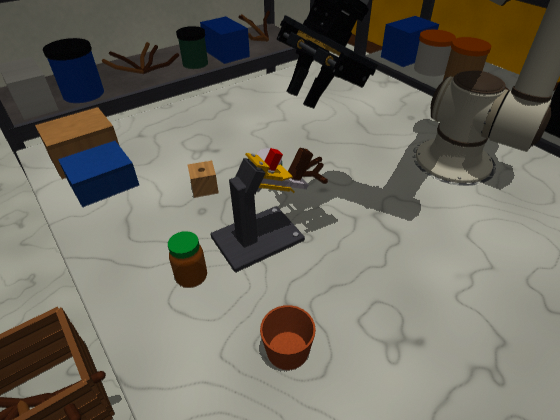

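View pics/a17.png

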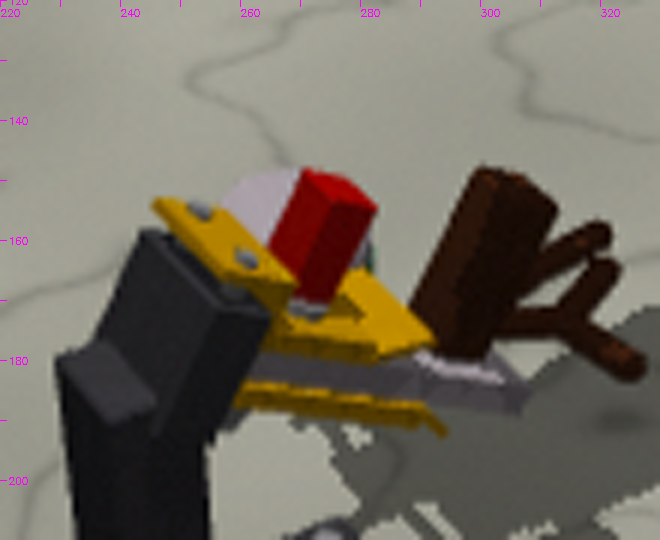

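```bash
python3 - <<'E'
from h import *
S,D=cam('scene'),cam('side')
X,e=tri(S,(276.3,151.3),D,(256.4,194.6)); print(toclamp(X),e)
print(proj(S,clamp([0,0,.062])),proj(D,clamp([0,0,.062])), 'tip',proj(D,clamp([0,0,-.030])))
r.finish_job()
E
```

```text
[-0.0014  0.0007  0.0598] 0.0014239730363427524
[275.7124 150.1686] [255.9881 193.3466] tip [284.3371 230.0036]
the job is handed in; nothing more can be done
```

The driftwood is mounted in the clamp, the pin is through all three holes with its collar on the upper jaw, and the job is handed in after about 22 s of robot time. The job reports no verdict, so what follows rests on my own checks.

**What I did:** I gripped the stem, but the arm could not reach the clamp in that grip. I set the piece back on the table, gripped it again with the tool tilted 20°, and slid the tongue in until it met the stop. Then I took the pin from the block, lined it up with the hole axis, pushed it through, let go and backed off.

**Last checks:**
- **Tongue:** looking down the hole axis before the pin went in, I saw a clear round hole. A very thin bright edge suggests about 1 mm of misalignment.
- **Stop contact:** the push force rose to about 11 N, against about 5 N while sliding. I read that as the nose reaching the stop.
- **Pin:** the axial force jumped to about 14 N at a calculated tip depth of 30 mm, so the collar is seated. After release, the head top measured (-1.4, 0.7, 59.8) mm in the clamp frame, against an expected (0, 0, 62). The tip shows below the lower jaw where predicted.
- **Robot and bystanders:** the gripper is clear of everything. The jar and pot look unmoved in the last scene view. The tin was only partly visible behind the pin head, and I did not re-measure any of the three.

**Disagreement:** the scene and side cameras read 2–4 mm low along the clamp axis compared with the arm's own position. I treated this as a fixed camera offset, since the same shift showed on every part I measured that way.

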